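# Pull the blue vases for inspection

### The arm

A 7-joint arm with a two-finger parallel gripper is mounted at the origin on the work surface. World frame = base frame: x ahead of the robot, y to its left, z up, the work surface at z = 0. Lengths are in m, angles in rad, forces in N, time in s.
With the tool pointing down it reaches from about 0.425 to 0.95 m from the base axis. Payload 4.7 kg.
Tool frame: the origin (TCP) lies midway between the tips of the shut fingers; the grasp point (between the pads) lies behind it (arm.hold_point_z is the z of the grasp point in the tool frame, in m); z points along the fingers, y is the line along which they close (so a half turn about z gives the same grasp; the last joint's range is limited). The gripper opens to 85 mm and grips with 20 to 120 N. Pads are 22 mm wide; open, the fingers measure 114 mm over their backs; the gripper's body (76 mm by 85 mm) begins 54 mm behind the grasp point. The pads swing forward as they close: fully open they stand 13 mm farther back than shut.
Start: joints at [-1.355, 0.469, -0.049, 1.532, 0.024, 1.141, -0.082], TCP at [0.164, 0.655, 0.231] pointing down, gripper open.
Joint ranges: [-2.59, 2.59], [-0.33, 1.99], [-1.39, 1.29], [0.1, 2.45], [-1.04, 4.18], [0.21, 1.99], [-2.66, 2.66]. Speed limits (rad/s): [2.57, 2.57, 3.14, 3.14, 3.14, 3.14, 3.14].

### API

Orientations are given as a rotation vector (axis times angle).
In Python, from cell import arm gives the robot as it stands.
- The arm moves only by the tool servo_tool, never from a script. Its argument "moves" is a list of rows, each an object of numbers: "hand": the closure, from 0 (fully open) to 1 (shut); "dx", "dy", "dz": the shift along the tool's x, y, z in units of 0.3 m (1.0 is 0.3 m); "ax", "ay", "az": the turn, a rotation vector about the tool's x, y, z in units of pi rad (1.0 is pi rad). A call has 1 to 20 rows; each row shifts and turns the commanded pose from where the row before left it, along the tool's axes as they then stand; what a row does not reach is not made up. A row lasts 1/10 s, in which the tool goes at most 50 mm and 8.59 degrees, less where a joint would pass 70% of its speed; a pose out of reach is approached as far as the arm can. A call with a number of a shift or a turn outside -1 to 1 is refused whole. A call with a gripper value outside its range is refused whole. The fingers move at their own pace and stop on an object; "newtons" is the grip in N (left out, the last holds). Time passes only in rows, so rows that do not move let the fingers close. It gives the time, the measured TCP pose, the force, the opening and the grip force at its end, in the units of the state.
- arm.get_obs(): the state, without advancing time (a new reading comes with each control period).
- arm.grab_frame(name): name is "scene" or "top" or "wrist"; returns a dict with "pixels" (480x640x3 uint8, blue, green, red), "intrinsics" (3x3 intrinsics, pixels), "world_from_camera" (4x4, takes a point from camera to world coordinates); the wrist camera has in their place "T_tool_cam" (4x4, takes a point from camera to tool coordinates, whose origin is the TCP and whose axes are the flange's). Camera axes: x right, y down, z forward; pixel columns grow to the right and rows downward; lengths in m; the calibration is good to about 2 mm. A picture is of the moment at which its call begins: read the wrist's pose just before it. There is no depth.
- arm.finish_job(): hands the job in; it is judged then, once.
The state is a dict: "time": time; "joints": joint angles; "dq": joint speeds; "tau": joint torques, N m; "position": TCP position; "eef_rot": TCP orientation; "contact_force": force on the tool from outside, world axes, zero at the start; "moment": the same for the moment, N m; "gripper_width": opening from 0.0 (shut) to 1.0 (fully open); "grip_force": force on a finger pad.
Only numpy, scipy, OpenCV 4.12 (cv2) and the standard library are available. Lean on these libraries where they do the work, as an engineer would, in place of code of your own. Each camera call takes 0.05 s, during which the arm holds its last target. There are 200 camera calls.

### The job

Open all three wooden stock cases so that they stand open together and you can see which vases they hold, then stand every blue vase upright in the inspection tray and leave the red and green ones in their cases. Shut all three cases again, and pull the magnifier down until its lens lies level over the tray. Leave the dishes, the flask and the brush where they are.

Things in the scene. Friction and masses are not known exactly. Their poses are not given: they have to be found in the camera images.
- case1: Base of a dark-red wooden hinged case, fixed to the bench, 150 (x) by 130 mm (y), walls 6 mm thick, 40 mm high, inner floor 6 mm up; 83 mm high over the shut lid. Origin: centre of the underside; x points to the hinge side (away from the robot), y along the hinge, whose line is at x = +75 mm, 40 mm up. Holds 0 to 2 vases, standing one behind the other along x.
- lid1 (a joint): Angle (rad) of case1's lid, a hollow wooden shell 43 mm deep: 0 shut, 1.57 upright, stop at 1.95. The stiff hinge (0.3 N m; 2 to 3 N at the tab) keeps the lid at any angle where it is released. A vase on the hinge side of the case is free from above only when the lid leans back beyond about 1.75.
- lid1_tab (a point): Grip point of the brass lifting tab of case1's lid: a tongue 20 mm wide (y), 8 mm thick (z), 30 mm long, at the middle of the lid's front edge; this point is 18 mm out from the front wall, 168 mm from the hinge line. Turns with the lid: y along the hinge. Can be pinched across its width from above, lid shut (it is 46 mm up) or open (it points up), and turns between the pads.
- case2: Base of a dark-red wooden hinged case, fixed to the bench, 150 (x) by 130 mm (y), walls 6 mm thick, 40 mm high, inner floor 6 mm up; 83 mm high over the shut lid. Origin: centre of the underside; x points to the hinge side (away from the robot), y along the hinge, whose line is at x = +75 mm, 40 mm up. Holds 0 to 2 vases, standing one behind the other along x.
- lid2 (a joint): Angle (rad) of case2's lid, a hollow wooden shell 43 mm deep: 0 shut, 1.57 upright, stop at 1.95. The stiff hinge (0.3 N m; 2 to 3 N at the tab) keeps the lid at any angle where it is released. A vase on the hinge side of the case is free from above only when the lid leans back beyond about 1.75.
- lid2_tab (a point): Grip point of the brass lifting tab of case2's lid: a tongue 20 mm wide (y), 8 mm thick (z), 30 mm long, at the middle of the lid's front edge; this point is 18 mm out from the front wall, 168 mm from the hinge line. Turns with the lid: y along the hinge. Can be pinched across its width from above, lid shut (it is 46 mm up) or open (it points up), and turns between the pads.
- case3: Base of a dark-red wooden hinged case, fixed to the bench, 150 (x) by 130 mm (y), walls 6 mm thick, 40 mm high, inner floor 6 mm up; 83 mm high over the shut lid. Origin: centre of the underside; x points to the hinge side (away from the robot), y along the hinge, whose line is at x = +75 mm, 40 mm up. Holds 0 to 2 vases, standing one behind the other along x.
- lid3 (a joint): Angle (rad) of case3's lid, a hollow wooden shell 43 mm deep: 0 shut, 1.57 upright, stop at 1.95. The stiff hinge (0.3 N m; 2 to 3 N at the tab) keeps the lid at any angle where it is released. A vase on the hinge side of the case is free from above only when the lid leans back beyond about 1.75.
- lid3_tab (a point): Grip point of the brass lifting tab of case3's lid: a tongue 20 mm wide (y), 8 mm thick (z), 30 mm long, at the middle of the lid's front edge; this point is 18 mm out from the front wall, 168 mm from the hinge line. Turns with the lid: y along the hinge. Can be pinched across its width from above, lid shut (it is 46 mm up) or open (it points up), and turns between the pads.
- blue1_center (a point): Centre, half-way up, of a small cobalt-blue cloisonne vase (loose, 110 to 230 g, 70 mm high): round body 60 mm in diameter up to 30 mm above its foot, foot 50 mm in diameter, straight neck 28 mm in diameter from 36 mm above the foot to the top. z points from foot to neck. Easily lifted by the neck. May be absent (None).
- blue2_center (a point): Centre, half-way up, of a small cobalt-blue cloisonne vase (loose, 110 to 230 g, 70 mm high): round body 60 mm in diameter up to 30 mm above its foot, foot 50 mm in diameter, straight neck 28 mm in diameter from 36 mm above the foot to the top. z points from foot to neck. Easily lifted by the neck. May be absent (None).
- blue3_center (a point): Centre, half-way up, of a small cobalt-blue cloisonne vase (loose, 110 to 230 g, 70 mm high): round body 60 mm in diameter up to 30 mm above its foot, foot 50 mm in diameter, straight neck 28 mm in diameter from 36 mm above the foot to the top. z points from foot to neck. Easily lifted by the neck. May be absent (None).
- red1_center (a point): Centre, half-way up, of a small red cloisonne vase (loose, 110 to 230 g, 70 mm high): round body 60 mm in diameter up to 30 mm above its foot, foot 50 mm in diameter, straight neck 28 mm in diameter from 36 mm above the foot to the top. z points from foot to neck. Easily lifted by the neck. May be absent (None).
- red2_center (a point): Centre, half-way up, of a small red cloisonne vase (loose, 110 to 230 g, 70 mm high): round body 60 mm in diameter up to 30 mm above its foot, foot 50 mm in diameter, straight neck 28 mm in diameter from 36 mm above the foot to the top. z points from foot to neck. Easily lifted by the neck. May be absent (None).
- green1_center (a point): Centre, half-way up, of a small green cloisonne vase (loose, 110 to 230 g, 70 mm high): round body 60 mm in diameter up to 30 mm above its foot, foot 50 mm in diameter, straight neck 28 mm in diameter from 36 mm above the foot to the top. z points from foot to neck. Easily lifted by the neck. May be absent (None).
- tray: Shallow aluminium inspection tray with a dark grey floor, fixed to the bench, 170 mm (x) by 210 mm (y), lip 5 mm thick and 14 mm high, inner floor 5 mm above the bench. Origin: centre of the underside; z up, x points to the magnifier's foot (away from the robot).
- lens (a joint): Angle (rad) of the magnifier's arm on its stand behind the tray: 0 when the lens lies level, grows as it is swung up and back, range -0.3 to 1.4 (neither stop is level). Held by friction (0.5 N m; 1 to 3 N at its tab): it stays where it is released. Beyond about 0.95 it leaves the tray free from above.
- lens_center (a point): Centre of the magnifier's round glass lens, 123 mm in diameter over its black rim, 13 mm thick; z is its normal (up when level, the lens then 135 mm above the bench over the tray), y along the pivot.
- lens_tab (a point): Grip point of the black tab on the lens rim opposite the arm, 20 mm wide (y), 10 mm thick, 34 mm long, in the plane of the lens, 77 mm from its centre. Turns with the lens: y along the pivot. Can be pinched across its width from above at any lens angle, and turns between the pads.
- lens_pivot (a point): Middle of the magnifier arm's pivot line on the stand, 70 mm above the bench; the stand's round foot (100 mm in diameter, fixed) is below it. y along the pivot.
- dishes: Stack of four porcelain enamel dishes, 78 mm in diameter, 45 mm high, loose, a bystander. Origin: centre of the underside.
- flask: Red drinking flask, 65 mm in diameter, 160 mm high, loose, a bystander. Origin: centre of the underside.
- brush: Brush lying on the bench, 140 mm long, 10 mm thick, loose, a bystander. Origin: on the underside near its middle, x along the brush.
Mind the look-alikes: they are no part of the job. Leave any grey look-alike of the case2 alone. What is shaped like the case3 but turquoise is not meant.

How it is judged:
By the outcome, as a careful person would: the job done as asked, in the order asked, and still so for the second after the job is handed in, with the robot touching nothing.
Of blue1, blue2, blue3 only 2 to 3 are there at a start; the rules pass over those that are not, and their reading is None.
Of red1, red2, green1 only 1 to 3 are there at a start; the rules pass over those that are not, and their reading is None.
At some moment in a run one of blue1, blue2, blue3 may be knocked a few centimetres aside while the robot is not near it.
It also fails if it takes over 210 s, if anything falls off the work surface, if the arm or the gripper's body presses on something with over 40 N, if the wrist force passes 120 N, or if a joint passes its speed limit or range.

## Working session

There is one attempt and no reset: what is moved stays moved. The work goes in short steps, Python scripts to look and compute and a tool call to move; the robot and the scene stay as the last step left them, time stands still between calls to the robot, and variables do not carry over. Pictures are saved under pics/ and viewed, at most 14 in all, crops included, and the job is handed in when it is done.

Besides the shell and the picture viewer there is one more tool, called in YAML: its name, and indented under it one key for each argument. servo_tool: Moves the arm, as the interface text tells. Shifts and turns lie within -1 to 1; 1 stands for 0.3 m of shift or pi rad of turn. Its arguments: {"type":"object","properties":{"moves":{"type":"array"},"newtons":{"type":"number"}},"required":["moves"]}

```bash
ls; mkdir -p pics
python3 - <<'E'
from cell import arm
import cv2,numpy as np
o=arm.get_obs();print(o,arm.hold_point_z)
for n in("scene","top","wrist"):
    f=arm.grab_frame(n);cv2.imwrite(f"pics/{n}0.png",f["pixels"])
    print(n,f["intrinsics"].tolist(),np.round(f.get("world_from_camera",f.get("T_tool_cam")),4).tolist())
E
```

```text
pics
{'time': 0.0, 'joints': array([-1.35490866,  0.46945163, -0.04860254,  1.5337184 ,  0.02412656,
        1.14101747, -0.08227331]), 'dq': array([ 3.62303795e-04,  2.02364749e-03, -3.75927994e-04,  1.40565017e-04,
        9.94427018e-05,  5.62258345e-04, -4.59076854e-04]), 'tau': array([ 6.57664191e-05, -5.10298026e+01, -4.66712401e-02, -2.37711471e+01,
        1.07161200e-02,  7.47079554e-03,  6.25415197e-06]), 'position': array([0.16343389, 0.65429422, 0.23024423]), 'eef_rot': array([-0.38341422, -3.11795607,  0.00314552]), 'contact_force': array([-0.5758585 , -0.14054676, -0.5921538 ]), 'moment': array([-0.01363219, -0.00857635,  0.0210763 ]), 'grip_force': 0.0, 'gripper_width': 1.0008878890142296} -0.0187
scene [[446.46112118840153, 0.0, 318.3942212298594], [0.0, 446.46112118840153, 238.68791813583795], [0.0, 0.0, 1.0]] [[-0.4639, 0.7243, -0.5101, 0.9986], [0.8859, 0.3833, -0.2613, 0.3368], [0.0063, -0.5731, -0.8195, 1.0295], [0.0, 0.0, 0.0, 1.0]]
top [[592.9781431017379, 0.0, 310.58839474704996], [0.0, 592.9781431017379, 238.05097610608516], [0.0, 0.0, 1.0]] [[0.02, -0.9933, 0.1135, 0.2937], [-0.9998, -0.0202, 0.0002, 0.0541], [0.0021, -0.1134, -0.9935, 1.5005], [0.0, 0.0, 0.0, 1.0]]
wrist [[420.6958303697666, 0.0, 318.82577970192494], [0.0, 420.6958303697666, 235.67674900057264], [0.0, 0.0, 1.0]] [[0.0006, -0.9596, -0.2813, 0.0715], [1.0, 0.0004, 0.0009, 0.0013], [-0.0007, -0.2813, 0.9596, -0.1424], [0.0, 0.0, 0.0, 1.0]]
```

View pics/top0.png

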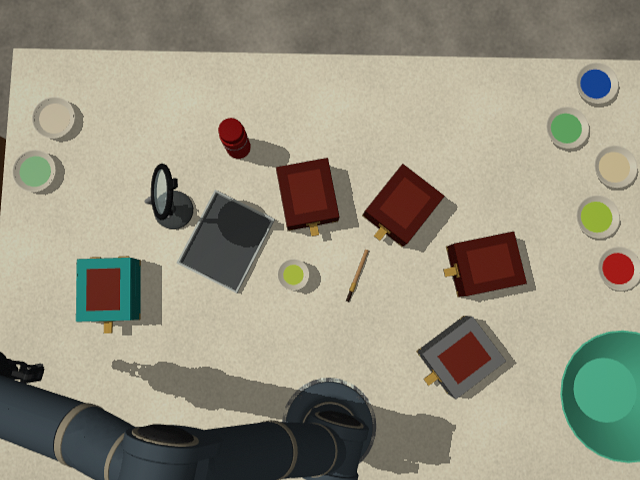

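View pics/scene0.png

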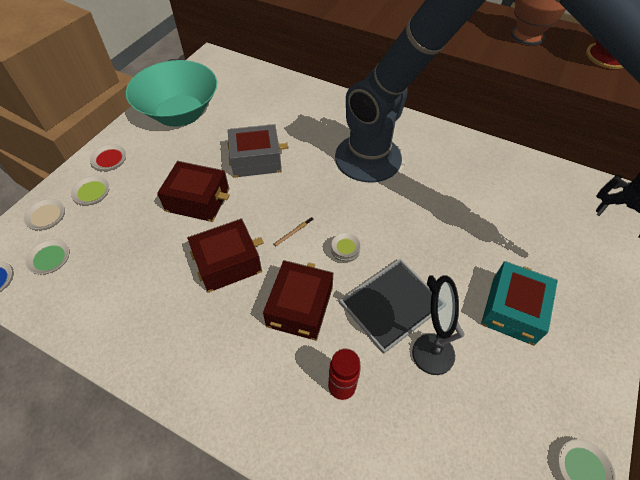

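Candidates (top view px). Dark-red cases with brass tabs: (308,194), (403,204) and (487,264), which are the ones meant. Look-alikes to leave: grey (459,357), turquoise (108,290). The flask (234,138) is also red, and the brush (358,275) is also brass-coloured. The tray is at (228,243) and the lens at (163,192), nearly upright.

```bash
cat > h.py <<'E'
import cv2,numpy as np
from cell import arm
from scipy.spatial.transform import Rotation as R
def cam(n):
    o=arm.get_obs();f=arm.grab_frame(n);K=f["intrinsics"]
    if n=="wrist":
        T=np.eye(4);T[:3,:3]=R.from_rotvec(o["eef_rot"]).as_matrix();T[:3,3]=o["position"];T=T@f["T_tool_cam"]
    else: T=f["world_from_camera"]
    return f["pixels"],K,T
def ray(K,T,uv):
    d=T[:3,:3]@np.linalg.solve(K,[uv[0],uv[1],1.]);return T[:3,3],d
def onz(K,T,uv,z):
    o,d=ray(K,T,uv);return o+d*(z-o[2])/d[2]
def pix(K,T,p):
    q=T[:3,:3].T@(np.array(p)-T[:3,3]);return (K@q)[:2]/q[2]
def blobs(m,amin=30):
    n,l,s,c=cv2.connectedComponentsWithStats(m.astype(np.uint8));return [(c[i],s[i,4],l==i) for i in range(1,n) if s[i,4]>=amin]
def tri(a,b):
    (o,d),(p,e)=a,b;A=np.stack([d,-e],1);t=np.linalg.lstsq(A,p-o,rcond=None)[0];x=o+d*t[0];y=p+e*t[1];return (x+y)/2,np.linalg.norm(x-y)
E
python3 - <<'E'
from h import *
for n in("top","scene"):
    im,K,T=cam(n);hsv=cv2.cvtColor(im,cv2.COLOR_BGR2HSV);H,S,V=cv2.split(hsv)
    print(n,"brass")
    for c,a,_ in blobs((H>12)&(H<24)&(S>120)&(V>90)): print(c.round(1),a,onz(K,T,c,.046).round(4))
    print("inlay")
    for c,a,_ in blobs(((H<8)|(H>172))&(S>120)&(V>60),300): print(c.round(1),a,onz(K,T,c,.083).round(4))
    for p in [(308,194),(403,204),(487,264),(281,178),(388,230)] if n=="top" else []: print(p,hsv[p[1],p[0]])
    g=(S<45)&(V<95)
    for c,a,m in blobs(g,800):
        r=cv2.minAreaRect(np.argwhere(m)[:,::-1].astype(np.float32))
        print("grey",c.round(1),a,r[1],[onz(K,T,q,.005).round(3).tolist() for q in cv2.boxPoints(r)])
E
```

```text
top brass
[313.8 229.9] 85 [0.4803 0.0467 0.046 ]
[380.9 232.4] 110 [ 0.4775 -0.1191  0.046 ]
[358. 272.] 144 [ 0.3784 -0.0636  0.046 ]
[451.6 271.1] 123 [ 0.3851 -0.2934  0.046 ]
[107.5 327.1] 87 [0.2326 0.5425 0.046 ]
[431.7 377.9] 115 [ 0.1273 -0.2435  0.046 ]
inlay
[230.3 132.5] 565 [0.7124 0.2568 0.083 ]
[306.9 191.7] 3121 [0.5686 0.0656 0.083 ]
[404.6 203.2] 3162 [ 0.5452 -0.1717  0.083 ]
[489.7 263.5] 3291 [ 0.4029 -0.3758  0.083 ]
[617.8 268.3] 780 [ 0.3977 -0.6825  0.083 ]
[103.  289.1] 1354 [0.3232 0.5461 0.083 ]
[464.  357.2] 1452 [ 0.1807 -0.3123  0.083 ]
(308, 194) [  4 193  95]
(403, 204) [  4 193  95]
(487, 264) [  4 197  93]
(281, 178) [  4 197  70]
(388, 230) [ 18 173  96]
grey [170.9 202.7] 1441 (65.93095397949219, 39.06470489501953) [[0.601, 0.515, 0.005], [0.659, 0.434, 0.005], [0.516, 0.336, 0.005], [0.46, 0.417, 0.005]]
grey [225.6 240.6] 4961 (65.97312927246094, 79.93958282470703) [[0.4, 0.386, 0.005], [0.584, 0.3, 0.005], [0.508, 0.148, 0.005], [0.326, 0.236, 0.005]]
scene brass
[59.8 70.7] 13808 [ 0.1664 -1.1507  0.046 ]
[613.8  65.8] 59 [-0.8202  0.6293  0.0
[... 468 characters left out ...]
0.083 ]
[192.  182.9] 1439 [ 0.4061 -0.3705  0.083 ]
[222.  248.3] 1939 [ 0.5506 -0.1681  0.083 ]
[299.1 294.5] 2419 [0.5745 0.0695 0.083 ]
[525.2 294.6] 1208 [0.3228 0.5468 0.083 ]
[344.3 373.2] 1170 [0.6943 0.2467 0.083 ]
grey [143.4  43.4] 1039 (14.60000228881836, 78.60000610351562) [[-0.004, -1.095, 0.005], [-0.392, -1.098, 0.005], [-0.336, -1.008, 0.005], [0.037, -1.014, 0.005]]
grey [254.1 154.5] 1646 (47.81686019897461, 50.13591766357422) [[0.109, -0.473, 0.005], [0.006, -0.339, 0.005], [0.188, -0.212, 0.005], [0.281, -0.336, 0.005]]
grey [404.8 315.5] 6698 (129.8678436279297, 96.13029479980469) [[0.586, 0.151, 0.005], [0.3, 0.131, 0.005], [0.312, 0.471, 0.005], [0.577, 0.451, 0.005]]
```

Run:
```python
import cv2,numpy as np
a=cv2.imread('pics/top0.png')[140:320,140:540];b=cv2.imread('pics/scene0.png')[240:400,330:490]
cv2.imwrite('pics/c1.png',cv2.resize(a,None,fx=2,fy=2,interpolation=cv2.INTER_CUBIC))
cv2.imwrite('pics/c2.png',cv2.resize(b,None,fx=3,fy=3,interpolation=cv2.INTER_CUBIC))
```

```text
(no output)
```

View pics/c1.png

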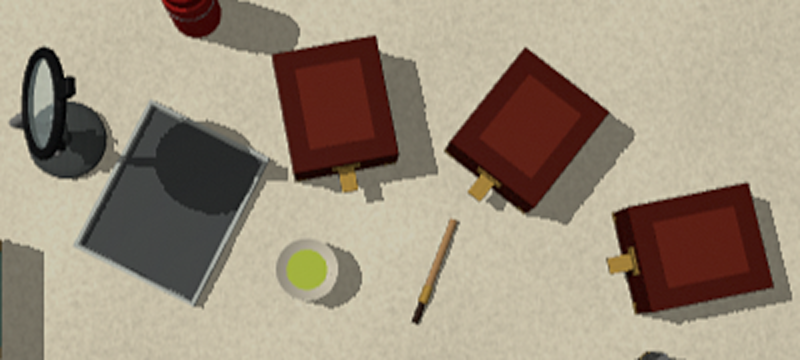

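View pics/c2.png

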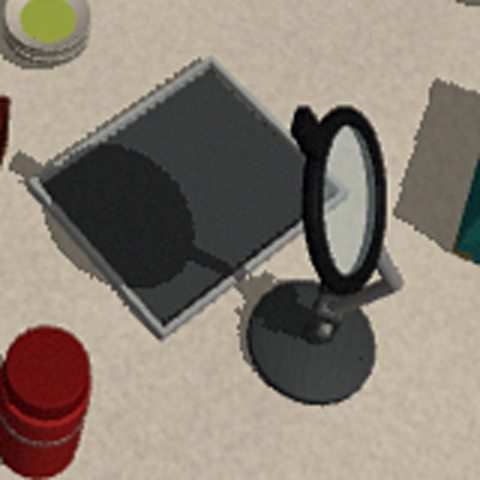

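Three dark-red cases with brass tabs in c1 at (348,178), (483,186), (621,263). The grey and turquoise decoys are clearly different. The lens stands nearly upright, with its tab at top px (175,183) and scene px (431,281).

Run:
```python
from h import *
P={}
for n in("top","scene"):
    im,K,T=cam(n);P[n]=(K,T);H,S,V=cv2.split(cv2.cvtColor(im,cv2.COLOR_BGR2HSV))
    th=84
    I=[onz(K,T,c,.083) for c,a,_ in blobs((H<8)&(S>150)&(V>th),150)]
    B=[onz(K,T,c,.046) for c,a,_ in blobs((H>12)&(H<24)&(S>120)&(V>90))]
    for i in I:
        for b in B:
            d=i-b
            if .06<np.hypot(*d[:2])<.12: print(n,i.round(4),b.round(4),np.hypot(*d[:2]).round(4),np.degrees(np.arctan2(d[1],d[0])).round(1))
K,T=P["top"]
q=np.array([onz(K,T,p,.014) for p in[(216,191.5),(274,220),(238,292.5),(178.5,262)]]);print(q.round(3),q.mean(0).round(4),np.linalg.norm(q-np.roll(q,1,0),axis=1).round(3))
for a,b in[((161.5,191.5),(445,305)),((175,183),(431,281))]:
    x=tri(ray(*P["top"],a),ray(*P["scene"],b));print(x)
print("dishes",onz(K,T,(294,275),.045),"foot",onz(K,T,(177,211),.005),"foot s",onz(*P["scene"],(434,353.5),.005),"flask",onz(K,T,(231,130),.16),onz(*P["scene"],(343,393),0))
```

```text
top [0.5692 0.0655 0.083 ] [0.4803 0.0467 0.046 ] 0.0908 11.9
top [ 0.5463 -0.1718  0.083 ] [ 0.4774 -0.1192  0.046 ] 0.0867 -37.4
top [ 0.4037 -0.3766  0.083 ] [ 0.3851 -0.2931  0.046 ] 0.0855 -77.4
top [0.3232 0.5461 0.083 ] [0.2326 0.5425 0.046 ] 0.0907 2.2
top [ 0.1804 -0.3125  0.083 ] [ 0.1272 -0.2434  0.046 ] 0.0872 -52.4
scene [ 0.4035 -0.3715  0.083 ] [ 0.3801 -0.2963  0.046 ] 0.0788 -72.7
scene [ 0.5483 -0.1732  0.083 ] [ 0.4709 -0.117   0.046 ] 0.0956 -36.0
scene [0.5695 0.0651 0.083 ] [0.6529 0.0472 0.046 ] 0.0853 167.9
scene [0.5695 0.0651 0.083 ] [0.6387 0.1155 0.046 ] 0.0856 -144.0
scene [0.3232 0.5459 0.083 ] [0.4044 0.5143 0.046 ] 0.0871 158.7
scene [0.3232 0.5459 0.083 ] [0.401  0.5841 0.046 ] 0.0866 -153.9
[[0.578 0.297 0.014]
 [0.508 0.148 0.014]
 [0.323 0.233 0.014]
 [0.396 0.385 0.014]] [0.4511 0.2657 0.014 ] [0.201 0.165 0.203 0.169]
(array([0.53205166, 0.37774249, 0.24078786]), np.float64(6.774099523297517e-05))
(array([0.5372412 , 0.33462312, 0.30835078]), np.float64(0.0018734870293764662))
dishes [0.36788615 0.09321685 0.045     ] foot [0.52699676 0.39640701 0.005     ] foot s [0.52741917 0.40753686 0.005     ] flask [0.69561006 0.24425252 0.16      ] [0.70986495 0.25582171 0.        ]
```

```bash
cat >> h.py <<'E'
# cases: centre xy, heading (deg)
C={"A":(.5692,.0655,11.9),"B":(.547,-.1722,-37.0),"C":(.4037,-.3745,-77.0)}
def pt(c,x,y,z):
    a=np.radians(C[c][2]);return np.array([C[c][0]+x*np.cos(a)-y*np.sin(a),C[c][1]+x*np.sin(a)+y*np.cos(a),z])
def plan(p,yaw=None,step=.045,rmax=8.):
    """print the turn (tool y to world angle yaw), then the shift of the TCP to p after it"""
    o=arm.get_obs();M=R.from_rotvec(o["eef_rot"]).as_matrix();y=np.degrees(np.arctan2(M[1,1],M[0,1]))
    if yaw is None: yaw=y
    d=(yaw-y+90)%180-90 if abs(yaw-y)>180 else yaw-y
    N=R.from_rotvec([0,0,np.radians(yaw)])
    N=N.as_matrix()@np.array([[0,1,0],[1,0,0],[0,0,-1.]])
    rv=R.from_matrix(M.T@N).as_rotvec()/np.pi
    t=N.T@(np.array(p)-o["position"])/.3
    n=int(np.ceil(max(np.linalg.norm(rv)*180/rmax,1e-9)));k=int(np.ceil(np.linalg.norm(t)*.3/step))
    print(f"turn x{n}:",(rv/n).round(4)," shift x{k}:",(t/max(k,1)).round(4)," at",o["position"].round(4),"t",round(o["time"],2))
E
python3 - <<'E'
from h import *
p=pt("A",-.095,0,.19);print(p);plan(p,101.9)
M=R.from_rotvec(arm.get_obs()["eef_rot"]).as_matrix();print(M.round(3))
E
```

```text
[0.47624165 0.0459106  0.19      ]
turn x4: [-0.    -0.    -0.036]  shift x{k}: [-0.0376 -0.1376  0.0086]  at [0.1635 0.6548 0.2311] t 0.35
[[-0.97   0.242 -0.   ]
 [ 0.242  0.97  -0.   ]
 [ 0.    -0.    -1.   ]]
```

servo_tool:
  moves:
    - {"az":-0.036}
    - {"az":-0.036}
    - {"az":-0.036}
    - {"az":-0.036,"hand":0.3}
    - {"dx":-0.038,"dy":-0.138,"dz":0.009,"hand":0.3}
    - {"dx":-0.038,"dy":-0.138,"dz":0.009}
    - {"dx":-0.038,"dy":-0.138,"dz":0.009}
    - {"dx":-0.038,"dy":-0.138,"dz":0.009}
    - {"dx":-0.038,"dy":-0.138,"dz":0.009}
    - {"dx":-0.038,"dy":-0.138,"dz":0.009}
    - {"dx":-0.038,"dy":-0.138,"dz":0.009}
    - {"dx":-0.038,"dy":-0.138,"dz":0.009}
    - {"dx":-0.038,"dy":-0.138,"dz":0.009}
    - {"dx":-0.038,"dy":-0.138,"dz":0.009}
    - {"dx":-0.038,"dy":-0.138,"dz":0.009}
    - {"dx":-0.038,"dy":-0.138,"dz":0.009}
    - {"dx":-0.038,"dy":-0.138,"dz":0.009}
    - {"dx":-0.038,"dy":-0.138,"dz":0.009}
    - {"dx":-0.038,"dy":-0.138,"dz":0.009}
    - {"dx":-0.038,"dy":-0.138,"dz":0.009}
  newtons: 60

```text
$.moves[0]: bad value
```

```bash
sed -i 's/"  *shift x{k}:"/f" shift x{k}:"/' h.py
cat >> h.py <<'E'
def tab():
    im,K,T=cam("wrist");H,S,V=cv2.split(cv2.cvtColor(im,cv2.COLOR_BGR2HSV))
    for c,a,_ in blobs((H>12)&(H<26)&(S>110)&(V>70),150): print("brass",c.round(1),a,onz(K,T,c,.05).round(4))
    return im
E
python3 - <<'E'
from h import *
im=tab();cv2.imwrite("pics/w1.png",im);print(pt("A",-.09,0,.05),arm.get_obs()["gripper_width"]);plan(pt("A",-.095,0,.10),101.9)
E
```

```text
brass [207.9 312.6] 672 [0.2297 0.5431 0.05  ]
[0.48113419 0.04694162 0.05      ] 1.0006595573979558
turn x4: [-0.    -0.    -0.036]  shift x16: [-0.0376 -0.1376  0.0273]  at [0.1635 0.6548 0.2312] t 0.4
```

View pics/w1.png

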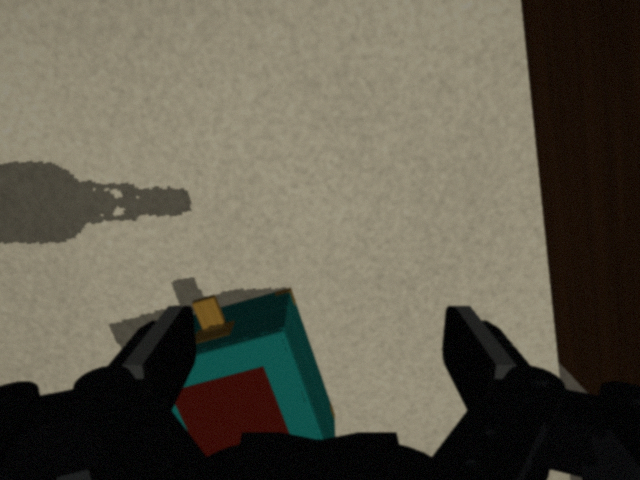

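The move was refused, probably because each row needs all its fields. The picture is still from the start pose and shows the turquoise decoy's tab at (208,312).

servo_tool:
  moves:
    - {"dx":0,"dy":0,"dz":0,"ax":0,"ay":0,"az":-0.036,"hand":0.3}
    - {"dx":0,"dy":0,"dz":0,"ax":0,"ay":0,"az":-0.036,"hand":0.3}
    - {"dx":0,"dy":0,"dz":0,"ax":0,"ay":0,"az":-0.036,"hand":0.3}
    - {"dx":0,"dy":0,"dz":0,"ax":0,"ay":0,"az":-0.036,"hand":0.3}
    - {"dx":-0.038,"dy":-0.138,"dz":0.009,"ax":0,"ay":0,"az":0,"hand":0.3}
    - {"dx":-0.038,"dy":-0.138,"dz":0.009,"ax":0,"ay":0,"az":0,"hand":0.3}
    - {"dx":-0.038,"dy":-0.138,"dz":0.009,"ax":0,"ay":0,"az":0,"hand":0.3}
    - {"dx":-0.038,"dy":-0.138,"dz":0.009,"ax":0,"ay":0,"az":0,"hand":0.3}
    - {"dx":-0.038,"dy":-0.138,"dz":0.009,"ax":0,"ay":0,"az":0,"hand":0.3}
    - {"dx":-0.038,"dy":-0.138,"dz":0.009,"ax":0,"ay":0,"az":0,"hand":0.3}
    - {"dx":-0.038,"dy":-0.138,"dz":0.009,"ax":0,"ay":0,"az":0,"hand":0.3}
    - {"dx":-0.038,"dy":-0.138,"dz":0.009,"ax":0,"ay":0,"az":0,"hand":0.3}
    - {"dx":-0.038,"dy":-0.138,"dz":0.009,"ax":0,"ay":0,"az":0,"hand":0.3}
    - {"dx":-0.038,"dy":-0.138,"dz":0.009,"ax":0,"ay":0,"az":0,"hand":0.3}
    - {"dx":-0.038,"dy":-0.138,"dz":0.009,"ax":0,"ay":0,"az":0,"hand":0.3}
    - {"dx":-0.038,"dy":-0.138,"dz":0.009,"ax":0,"ay":0,"az":0,"hand":0.3}
    - {"dx":-0.038,"dy":-0.138,"dz":0.009,"ax":0,"ay":0,"az":0,"hand":0.3}
    - {"dx":-0.038,"dy":-0.138,"dz":0.009,"ax":0,"ay":0,"az":0,"hand":0.3}
    - {"dx":-0.038,"dy":-0.138,"dz":0.009,"ax":0,"ay":0,"az":0,"hand":0.3}
    - {"dx":-0.038,"dy":-0.138,"dz":0.009,"ax":0,"ay":0,"az":0,"hand":0.3}
  newtons: 60

```text
time: 2.4
position: [0.4793, 0.0428, 0.1884]
eef_rot: [-0.326, 3.124, 0.001]
contact_force: [0.7, -0.0, 0.3]
gripper_width: 0.702
grip_force: 0.0
```

Run:
```python
from h import *
im=tab();print(pt("A",-.09,0,.05),arm.get_obs()["gripper_width"]);plan(pt("A",-.095,0,.10),101.9)
```

```text
brass [183.5  54.3] 1399 [ 0.3935 -0.0593  0.05  ]
brass [ 70.7 170.2] 2438 [ 0.4801 -0.1242  0.05  ]
brass [318.6 226.5] 1654 [0.484 0.045 0.05 ]
[0.48113419 0.04694162 0.05      ] 0.6994357900725304
turn x1: [-0.0016  0.0009 -0.0031]  shift x2: [0.006  0.0196 0.1474]  at [0.4822 0.0351 0.1884] t 2.45
```

servo_tool:
  moves:
    - {"dx":0,"dy":0,"dz":0,"ax":0,"ay":0,"az":0,"hand":0.3}
    - {"dx":0,"dy":0,"dz":0,"ax":0,"ay":0,"az":0,"hand":0.3}

```text
time: 2.65
position: [0.4783, 0.0448, 0.1881]
eef_rot: [0.326, -3.124, -0.001]
contact_force: [0.2, -0.6, -0.5]
gripper_width: 0.699
grip_force: 0.0
```

Run:
```python
from h import *
im=tab();plan(pt("A",-.093,0,.10),101.9)
```

```text
brass [183.3  56.1] 1755 [ 0.3935 -0.0571  0.05  ]
brass [ 73.9 169.3] 2311 [ 0.4778 -0.1199  0.05  ]
brass [319.5 227. ] 1644 [0.483  0.0478 0.05  ]
turn x1: [ 0.0002 -0.0001  0.0005]  shift x2: [-0.0004  0.0013  0.1468]  at [0.4782 0.0455 0.1881] t 2.7
```

Run:
```python
import numpy as np
a=np.linspace(.035,1.935,19);x=-.171*np.cos(a);z=.171*np.sin(a)
print(np.c_[-np.diff(x)/.3,-np.diff(z)/.3].round(3).tolist())
```

```text
[[-0.005, -0.06], [-0.012, -0.059], [-0.018, -0.057], [-0.024, -0.055], [-0.029, -0.052], [-0.035, -0.049], [-0.04, -0.045], [-0.044, -0.041], [-0.048, -0.036], [-0.052, -0.031], [-0.055, -0.025], [-0.057, -0.019], [-0.059, -0.013], [-0.06, -0.007], [-0.06, -0.0], [-0.06, 0.006], [-0.059, 0.012], [-0.057, 0.018]]
```

servo_tool:
  moves:
    - {"dx":0.004,"dy":0.001,"dz":0.09,"ax":0,"ay":0,"az":0,"hand":0.3}
    - {"dx":0,"dy":0,"dz":0.09,"ax":0,"ay":0,"az":0,"hand":0.3}
    - {"dx":0,"dy":0,"dz":0.09,"ax":0,"ay":0,"az":0,"hand":0.3}
    - {"dx":0,"dy":0,"dz":0.09,"ax":0,"ay":0,"az":0,"hand":0.3}
    - {"dx":0,"dy":0,"dz":0.09,"ax":0,"ay":0,"az":0,"hand":0.3}
    - {"dx":0,"dy":0,"dz":0.08,"ax":0,"ay":0,"az":0,"hand":0.3}
    - {"dx":0,"dy":0,"dz":0,"ax":0,"ay":0,"az":0,"hand":0.3}
    - {"dx":0,"dy":0,"dz":0,"ax":0,"ay":0,"az":0,"hand":1}
    - {"dx":0,"dy":0,"dz":0,"ax":0,"ay":0,"az":0,"hand":1}
    - {"dx":0,"dy":0,"dz":0,"ax":0,"ay":0,"az":0,"hand":1}
    - {"dx":0,"dy":0,"dz":0,"ax":0,"ay":0,"az":0,"hand":1}
    - {"dx":0,"dy":0,"dz":0,"ax":0,"ay":0,"az":0,"hand":1}
    - {"dx":0,"dy":0,"dz":0,"ax":0,"ay":0,"az":0,"hand":1}
  newtons: 40

```text
time: 4.0
position: [0.4782, 0.0452, 0.0305]
eef_rot: [-0.326, 3.122, 0.002]
contact_force: [-0.8, 2.0, 7.9]
gripper_width: 0.225
grip_force: 39.3
```

servo_tool:
  moves:
    - {"dx":-0.005,"dy":0,"dz":-0.06,"ax":0,"ay":0,"az":0,"hand":1}
    - {"dx":-0.012,"dy":0,"dz":-0.059,"ax":0,"ay":0,"az":0,"hand":1}
    - {"dx":-0.018,"dy":0,"dz":-0.057,"ax":0,"ay":0,"az":0,"hand":1}
    - {"dx":-0.024,"dy":0,"dz":-0.055,"ax":0,"ay":0,"az":0,"hand":1}
    - {"dx":-0.029,"dy":0,"dz":-0.052,"ax":0,"ay":0,"az":0,"hand":1}
    - {"dx":-0.035,"dy":0,"dz":-0.049,"ax":0,"ay":0,"az":0,"hand":1}

```text
time: 4.6
position: [0.5133, 0.0525, 0.129]
eef_rot: [-0.326, 3.125, 0.001]
contact_force: [4.3, 2.0, -8.9]
gripper_width: 0.22
grip_force: 39.3
```

servo_tool:
  moves:
    - {"dx":-0.04,"dy":0,"dz":-0.045,"ax":0,"ay":0,"az":0,"hand":1}
    - {"dx":-0.044,"dy":0,"dz":-0.041,"ax":0,"ay":0,"az":0,"hand":1}
    - {"dx":-0.048,"dy":0,"dz":-0.036,"ax":0,"ay":0,"az":0,"hand":1}
    - {"dx":-0.052,"dy":0,"dz":-0.031,"ax":0,"ay":0,"az":0,"hand":1}
    - {"dx":-0.055,"dy":0,"dz":-0.025,"ax":0,"ay":0,"az":0,"hand":1}
    - {"dx":-0.057,"dy":0,"dz":-0.019,"ax":0,"ay":0,"az":0,"hand":1}
    - {"dx":-0.059,"dy":0,"dz":-0.013,"ax":0,"ay":0,"az":0,"hand":1}
    - {"dx":-0.06,"dy":0,"dz":-0.007,"ax":0,"ay":0,"az":0,"hand":1}
    - {"dx":-0.06,"dy":0,"dz":0,"ax":0,"ay":0,"az":0,"hand":1}
    - {"dx":-0.06,"dy":0,"dz":0.006,"ax":0,"ay":0,"az":0,"hand":1}
    - {"dx":-0.059,"dy":0,"dz":0.012,"ax":0,"ay":0,"az":0,"hand":1}
    - {"dx":-0.057,"dy":0,"dz":0.018,"ax":0,"ay":0,"az":0,"hand":1}
    - {"dx":0,"dy":0,"dz":0,"ax":0,"ay":0,"az":0,"hand":1}
    - {"dx":0,"dy":0,"dz":0,"ax":0,"ay":0,"az":0,"hand":1}

```text
time: 6.0
position: [0.7037, 0.0922, 0.1823]
eef_rot: [0.325, -3.123, 0.0]
contact_force: [-0.7, 0.5, -3.9]
gripper_width: 0.221
grip_force: 39.4
```

servo_tool:
  moves:
    - {"dx":0,"dy":0,"dz":0,"ax":0,"ay":0,"az":0,"hand":0.4}
    - {"dx":0,"dy":0,"dz":0,"ax":0,"ay":0,"az":0,"hand":0.4}
    - {"dx":0,"dy":0,"dz":0,"ax":0,"ay":0,"az":0,"hand":0.4}
    - {"dx":0,"dy":0,"dz":-0.1,"ax":0,"ay":0,"az":0,"hand":0.4}
    - {"dx":0,"dy":0,"dz":-0.1,"ax":0,"ay":0,"az":0,"hand":0.4}
    - {"dx":0,"dy":0,"dz":0,"ax":0,"ay":0,"az":0.039,"hand":0.4}
    - {"dx":0,"dy":0,"dz":0,"ax":0,"ay":0,"az":0.039,"hand":0.4}
    - {"dx":0,"dy":0,"dz":0,"ax":0,"ay":0,"az":0.039,"hand":0.4}
    - {"dx":0,"dy":0,"dz":0,"ax":0,"ay":0,"az":0.039,"hand":0.4}
    - {"dx":0,"dy":0,"dz":0,"ax":0,"ay":0,"az":0.039,"hand":0.4}
    - {"dx":0,"dy":0,"dz":0,"ax":0,"ay":0,"az":0.039,"hand":0.4}
    - {"dx":0,"dy":0,"dz":0,"ax":0,"ay":0,"az":0.039,"hand":0.4}
    - {"dx":0,"dy":0,"dz":0,"ax":0,"ay":0,"az":0,"hand":0.4}

```text
time: 7.3
position: [0.7046, 0.0923, 0.2436]
eef_rot: [1.003, 2.976, 0.0]
contact_force: [0.8, -0.2, -0.0]
gripper_width: 0.603
grip_force: 0.0
```

Run:
```python
from h import *
plan(pt("B",-.095,0,.19),53)
```

```text
turn x1: [ 0.0002  0.0003 -0.0013]  shift x8: [ 0.0257 -0.1275  0.0223]  at [0.7046 0.0923 0.2436] t 7.3
```

servo_tool:
  moves:
    - {"dx":0.0257,"dy":-0.1275,"dz":0,"ax":0,"ay":0,"az":0,"hand":0.3}
    - {"dx":0.0257,"dy":-0.1275,"dz":0,"ax":0,"ay":0,"az":0,"hand":0.3}
    - {"dx":0.0257,"dy":-0.1275,"dz":0,"ax":0,"ay":0,"az":0,"hand":0.3}
    - {"dx":0.0257,"dy":-0.1275,"dz":0.035,"ax":0,"ay":0,"az":0,"hand":0.3}
    - {"dx":0.0257,"dy":-0.1275,"dz":0.035,"ax":0,"ay":0,"az":0,"hand":0.3}
    - {"dx":0.0257,"dy":-0.1275,"dz":0.035,"ax":0,"ay":0,"az":0,"hand":0.3}
    - {"dx":0.0257,"dy":-0.1275,"dz":0.035,"ax":0,"ay":0,"az":0,"hand":0.3}
    - {"dx":0.0257,"dy":-0.1275,"dz":0.035,"ax":0,"ay":0,"az":0,"hand":0.3}
    - {"dx":0,"dy":0,"dz":0,"ax":0,"ay":0,"az":0,"hand":0.3}
    - {"dx":0,"dy":0,"dz":0,"ax":0,"ay":0,"az":0,"hand":0.3}
    - {"dx":0,"dy":0,"dz":0,"ax":0,"ay":0,"az":0,"hand":0.3}

```text
time: 8.4
position: [0.4715, -0.1134, 0.1912]
eef_rot: [0.999, 2.977, 0.001]
contact_force: [-0.6, -0.3, -0.1]
gripper_width: 0.703
grip_force: 0.0
```

Run:
```python
from h import *
im=tab();print(pt("B",-.09,0,.05));plan(pt("B",-.096,0,.029),53)
```

```text
brass [291.   69.8] 1971 [ 0.3841 -0.0673  0.05  ]
brass [607.6 114.9] 4115 [0.5293 0.0797 0.05  ]
brass [532.2 200.8] 5021 [0.55  0.013 0.05 ]
brass [313.8 230.7] 1652 [ 0.4765 -0.1195  0.05  ]
brass [633.7 227.3] 342 [0.6094 0.0605 0.05  ]
brass [ 39.9 269.9] 1959 [ 0.381  -0.2942  0.05  ]
brass [626.9 274.7] 269 [0.6394 0.0411 0.05  ]
[ 0.4751228  -0.11803665  0.05      ]
turn x1: [ 0.0003  0.0004 -0.0004]  shift x4: [ 0.0002 -0.0015  0.135 ]  at [ 0.4716 -0.1132  0.191 ] t 8.45
```

servo_tool:
  moves:
    - {"dx":-0.002,"dy":-0.004,"dz":0.09,"ax":0,"ay":0,"az":0,"hand":0.3}
    - {"dx":0,"dy":0,"dz":0.09,"ax":0,"ay":0,"az":0,"hand":0.3}
    - {"dx":0,"dy":0,"dz":0.09,"ax":0,"ay":0,"az":0,"hand":0.3}
    - {"dx":0,"dy":0,"dz":0.09,"ax":0,"ay":0,"az":0,"hand":0.3}
    - {"dx":0,"dy":0,"dz":0.09,"ax":0,"ay":0,"az":0,"hand":0.3}
    - {"dx":0,"dy":0,"dz":0.088,"ax":0,"ay":0,"az":0,"hand":0.3}
    - {"dx":0,"dy":0,"dz":0,"ax":0,"ay":0,"az":0,"hand":0.3}
    - {"dx":0,"dy":0,"dz":0,"ax":0,"ay":0,"az":0,"hand":1}
    - {"dx":0,"dy":0,"dz":0,"ax":0,"ay":0,"az":0,"hand":1}
    - {"dx":0,"dy":0,"dz":0,"ax":0,"ay":0,"az":0,"hand":1}
    - {"dx":0,"dy":0,"dz":0,"ax":0,"ay":0,"az":0,"hand":1}
    - {"dx":0,"dy":0,"dz":0,"ax":0,"ay":0,"az":0,"hand":1}
    - {"dx":0,"dy":0,"dz":0,"ax":0,"ay":0,"az":0,"hand":1}
  newtons: 40

```text
time: 9.75
position: [0.4704, -0.1166, 0.0305]
eef_rot: [1.004, 2.975, -0.0]
contact_force: [-2.5, -2.7, 6.3]
gripper_width: 0.223
grip_force: 39.3
```

servo_tool:
  moves:
    - {"dx":-0.005,"dy":0,"dz":-0.06,"ax":0,"ay":0,"az":0,"hand":1}
    - {"dx":-0.012,"dy":0,"dz":-0.059,"ax":0,"ay":0,"az":0,"hand":1}
    - {"dx":-0.018,"dy":0,"dz":-0.057,"ax":0,"ay":0,"az":0,"hand":1}
    - {"dx":-0.024,"dy":0,"dz":-0.055,"ax":0,"ay":0,"az":0,"hand":1}
    - {"dx":-0.029,"dy":0,"dz":-0.052,"ax":0,"ay":0,"az":0,"hand":1}
    - {"dx":-0.035,"dy":0,"dz":-0.049,"ax":0,"ay":0,"az":0,"hand":1}
    - {"dx":-0.04,"dy":0,"dz":-0.045,"ax":0,"ay":0,"az":0,"hand":1}
    - {"dx":-0.044,"dy":0,"dz":-0.041,"ax":0,"ay":0,"az":0,"hand":1}
    - {"dx":-0.048,"dy":0,"dz":-0.036,"ax":0,"ay":0,"az":0,"hand":1}
    - {"dx":-0.052,"dy":0,"dz":-0.031,"ax":0,"ay":0,"az":0,"hand":1}
    - {"dx":-0.055,"dy":0,"dz":-0.025,"ax":0,"ay":0,"az":0,"hand":1}
    - {"dx":-0.057,"dy":0,"dz":-0.019,"ax":0,"ay":0,"az":0,"hand":1}
    - {"dx":-0.059,"dy":0,"dz":-0.013,"ax":0,"ay":0,"az":0,"hand":1}
    - {"dx":-0.06,"dy":0,"dz":-0.007,"ax":0,"ay":0,"az":0,"hand":1}
    - {"dx":-0.06,"dy":0,"dz":0,"ax":0,"ay":0,"az":0,"hand":1}
    - {"dx":-0.06,"dy":0,"dz":0.006,"ax":0,"ay":0,"az":0,"hand":1}
    - {"dx":-0.059,"dy":0,"dz":0.012,"ax":0,"ay":0,"az":0,"hand":1}
    - {"dx":-0.057,"dy":0,"dz":0.018,"ax":0,"ay":0,"az":0,"hand":1}
    - {"dx":0,"dy":0,"dz":0,"ax":0,"ay":0,"az":0,"hand":1}
    - {"dx":0,"dy":0,"dz":0,"ax":0,"ay":0,"az":0,"hand":1}

```text
time: 11.75
position: [0.6537, -0.2573, 0.1833]
eef_rot: [-1.005, -2.976, 0.003]
contact_force: [-3.5, -3.9, 0.1]
gripper_width: 0.22
grip_force: 39.5
```

servo_tool:
  moves:
    - {"dx":0,"dy":0,"dz":0,"ax":0,"ay":0,"az":0,"hand":0.4}
    - {"dx":0,"dy":0,"dz":0,"ax":0,"ay":0,"az":0,"hand":0.4}
    - {"dx":0,"dy":0,"dz":0,"ax":0,"ay":0,"az":0,"hand":0.4}
    - {"dx":0,"dy":0,"dz":-0.1,"ax":0,"ay":0,"az":0,"hand":0.4}
    - {"dx":0,"dy":0,"dz":-0.1,"ax":0,"ay":0,"az":0,"hand":0.4}
    - {"dx":0,"dy":0,"dz":0,"ax":0,"ay":0,"az":0.037,"hand":0.4}
    - {"dx":0,"dy":0,"dz":0,"ax":0,"ay":0,"az":0.037,"hand":0.4}
    - {"dx":0,"dy":0,"dz":0,"ax":0,"ay":0,"az":0.037,"hand":0.4}
    - {"dx":0,"dy":0,"dz":0,"ax":0,"ay":0,"az":0.037,"hand":0.4}
    - {"dx":0,"dy":0,"dz":0,"ax":0,"ay":0,"az":0.037,"hand":0.4}
    - {"dx":0,"dy":0,"dz":0,"ax":0,"ay":0,"az":0.037,"hand":0.4}
    - {"dx":0,"dy":0,"dz":0,"ax":0,"ay":0,"az":0,"hand":0.4}
    - {"dx":0,"dy":0,"dz":0,"ax":0,"ay":0,"az":0,"hand":0.4}

```text
time: 13.05
position: [0.6552, -0.2551, 0.2431]
eef_rot: [1.956, 2.458, 0.001]
contact_force: [0.4, -0.7, 0.0]
gripper_width: 0.601
grip_force: 0.0
```

Run:
```python
from h import *
plan(pt("C",-.096,0,.19),13)
```

```text
turn x1: [ 0.0002 -0.0001 -0.0001]  shift x7: [ 0.0173 -0.1295  0.0253]  at [ 0.6552 -0.2551  0.2431] t 13.05
```

servo_tool:
  moves:
    - {"dx":0.0173,"dy":-0.13,"dz":0,"ax":0,"ay":0,"az":0,"hand":0.3}
    - {"dx":0.0173,"dy":-0.13,"dz":0,"ax":0,"ay":0,"az":0,"hand":0.3}
    - {"dx":0.0173,"dy":-0.13,"dz":0,"ax":0,"ay":0,"az":0,"hand":0.3}
    - {"dx":0.0173,"dy":-0.13,"dz":0.044,"ax":0,"ay":0,"az":0,"hand":0.3}
    - {"dx":0.0173,"dy":-0.13,"dz":0.044,"ax":0,"ay":0,"az":0,"hand":0.3}
    - {"dx":0.0173,"dy":-0.13,"dz":0.044,"ax":0,"ay":0,"az":0,"hand":0.3}
    - {"dx":0.0173,"dy":-0.13,"dz":0.044,"ax":0,"ay":0,"az":0,"hand":0.3}
    - {"dx":0,"dy":0,"dz":0,"ax":0,"ay":0,"az":0,"hand":0.3}
    - {"dx":0,"dy":0,"dz":0,"ax":0,"ay":0,"az":0,"hand":0.3}
    - {"dx":0,"dy":0,"dz":0,"ax":0,"ay":0,"az":0,"hand":0.3}

```text
time: 14.05
position: [0.3822, -0.281, 0.1909]
eef_rot: [1.956, 2.456, 0.001]
contact_force: [0.2, -0.1, -0.1]
gripper_width: 0.699
grip_force: 0.0
```

Run:
```python
from h import *
im=tab();print(pt("C",-.09,0,.05));plan(pt("C",-.096,0,.029),13)
```

```text
brass [556.7 112.9] 12635 [ 0.5169 -0.1759  0.05  ]
brass [636.5 149. ] 173 [ 0.5772 -0.1856  0.05  ]
brass [315. 238.] 1695 [ 0.3832 -0.2932  0.05  ]
brass [597.6 229.4] 351 [ 0.5746 -0.2429  0.05  ]
brass [627.1 277.1] 978 [ 0.61   -0.2716  0.05  ]
[ 0.38345441 -0.28680669  0.05      ]
turn x1: [ 0.0004  0.0004 -0.0004]  shift x4: [ 1.000e-04 -1.000e-04  1.348e-01]  at [ 0.3823 -0.281   0.1908] t 14.1
```

servo_tool:
  moves:
    - {"dx":-0.014,"dy":0,"dz":0.09,"ax":0,"ay":0,"az":0,"hand":0.3}
    - {"dx":0,"dy":0,"dz":0.09,"ax":0,"ay":0,"az":0,"hand":0.3}
    - {"dx":0,"dy":0,"dz":0.09,"ax":0,"ay":0,"az":0,"hand":0.3}
    - {"dx":0,"dy":0,"dz":0.09,"ax":0,"ay":0,"az":0,"hand":0.3}
    - {"dx":0,"dy":0,"dz":0.09,"ax":0,"ay":0,"az":0,"hand":0.3}
    - {"dx":0,"dy":0,"dz":0.088,"ax":0,"ay":0,"az":0,"hand":0.3}
    - {"dx":0,"dy":0,"dz":0,"ax":0,"ay":0,"az":0,"hand":0.3}
    - {"dx":0,"dy":0,"dz":0,"ax":0,"ay":0,"az":0,"hand":1}
    - {"dx":0,"dy":0,"dz":0,"ax":0,"ay":0,"az":0,"hand":1}
    - {"dx":0,"dy":0,"dz":0,"ax":0,"ay":0,"az":0,"hand":1}
    - {"dx":0,"dy":0,"dz":0,"ax":0,"ay":0,"az":0,"hand":1}
    - {"dx":0,"dy":0,"dz":0,"ax":0,"ay":0,"az":0,"hand":1}
    - {"dx":0,"dy":0,"dz":0,"ax":0,"ay":0,"az":0,"hand":1}
  newtons: 40

```text
time: 15.4
position: [0.381, -0.286, 0.0302]
eef_rot: [1.96, 2.454, -0.001]
contact_force: [-4.2, -1.2, 4.5]
gripper_width: 0.225
grip_force: 38.9
```

servo_tool:
  moves:
    - {"dx":-0.005,"dy":0,"dz":-0.06,"ax":0,"ay":0,"az":0,"hand":1}
    - {"dx":-0.012,"dy":0,"dz":-0.059,"ax":0,"ay":0,"az":0,"hand":1}
    - {"dx":-0.018,"dy":0,"dz":-0.057,"ax":0,"ay":0,"az":0,"hand":1}
    - {"dx":-0.024,"dy":0,"dz":-0.055,"ax":0,"ay":0,"az":0,"hand":1}
    - {"dx":-0.029,"dy":0,"dz":-0.052,"ax":0,"ay":0,"az":0,"hand":1}
    - {"dx":-0.035,"dy":0,"dz":-0.049,"ax":0,"ay":0,"az":0,"hand":1}
    - {"dx":-0.04,"dy":0,"dz":-0.045,"ax":0,"ay":0,"az":0,"hand":1}
    - {"dx":-0.044,"dy":0,"dz":-0.041,"ax":0,"ay":0,"az":0,"hand":1}
    - {"dx":-0.048,"dy":0,"dz":-0.036,"ax":0,"ay":0,"az":0,"hand":1}
    - {"dx":-0.052,"dy":0,"dz":-0.031,"ax":0,"ay":0,"az":0,"hand":1}
    - {"dx":-0.055,"dy":0,"dz":-0.025,"ax":0,"ay":0,"az":0,"hand":1}
    - {"dx":-0.057,"dy":0,"dz":-0.019,"ax":0,"ay":0,"az":0,"hand":1}
    - {"dx":-0.059,"dy":0,"dz":-0.013,"ax":0,"ay":0,"az":0,"hand":1}
    - {"dx":-0.06,"dy":0,"dz":-0.007,"ax":0,"ay":0,"az":0,"hand":1}
    - {"dx":-0.06,"dy":0,"dz":0,"ax":0,"ay":0,"az":0,"hand":1}
    - {"dx":-0.06,"dy":0,"dz":0.006,"ax":0,"ay":0,"az":0,"hand":1}
    - {"dx":-0.059,"dy":0,"dz":0.012,"ax":0,"ay":0,"az":0,"hand":1}
    - {"dx":-0.057,"dy":0,"dz":0.018,"ax":0,"ay":0,"az":0,"hand":1}
    - {"dx":0,"dy":0,"dz":0,"ax":0,"ay":0,"az":0,"hand":1}
    - {"dx":0,"dy":0,"dz":0,"ax":0,"ay":0,"az":0,"hand":1}

```text
time: 17.4
position: [0.4319, -0.5121, 0.1835]
eef_rot: [1.961, 2.454, -0.003]
contact_force: [-2.4, -1.4, 0.8]
gripper_width: 0.22
grip_force: 39.6
```

servo_tool:
  moves:
    - {"dx":0,"dy":0,"dz":0,"ax":0,"ay":0,"az":0,"hand":0.5}
    - {"dx":0,"dy":0,"dz":0,"ax":0,"ay":0,"az":0,"hand":0.5}
    - {"dx":0,"dy":0,"dz":0,"ax":0,"ay":0,"az":0,"hand":0.5}
    - {"dx":0,"dy":0,"dz":-0.13,"ax":0,"ay":0,"az":0,"hand":0.5}
    - {"dx":0,"dy":0,"dz":-0.13,"ax":0,"ay":0,"az":0,"hand":0.5}
    - {"dx":0,"dy":0,"dz":0,"ax":0,"ay":0,"az":0,"hand":0.5}
    - {"dx":0,"dy":0,"dz":0,"ax":0,"ay":0,"az":0,"hand":0.5}

```text
time: 18.1
position: [0.4335, -0.5114, 0.2618]
eef_rot: [1.958, 2.454, 0.001]
contact_force: [-0.6, 0.6, -0.5]
gripper_width: 0.5
grip_force: 0.0
```

```bash
sed -i 's/"C":(.4037,-.3745/"C":(.4042,-.3785/' h.py
python3 - <<'E'
from h import *
print(arm.get_obs()["position"])
a,_,_=cam("top");b,_,_=cam("scene")
cv2.imwrite("pics/top1.png",a);cv2.imwrite("pics/scene1.png",b)
A=cv2.resize(a[130:330,140:560],None,fx=1.9,fy=1.9);cv2.imwrite("pics/c3.png",A)
B=cv2.resize(b[140:360,130:480],None,fx=2.2,fy=2.2);cv2.imwrite("pics/c4.png",B)
E
```

```text
[ 0.43350867 -0.51143266  0.26177012]
```

View pics/c3.png

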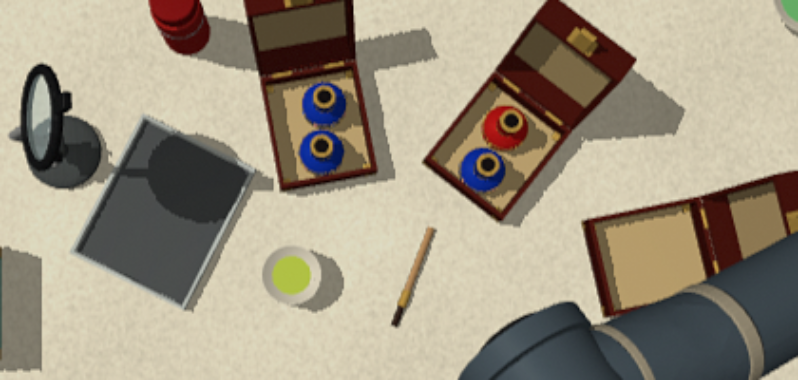

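View pics/c4.png

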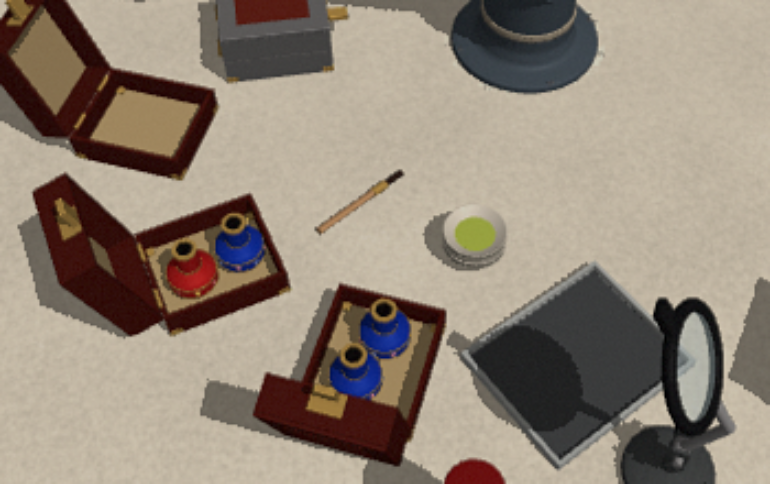

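All three lids stand open together. In c3, case A holds two blue vases, necks at (322,96) and (321,148). Case B holds a blue one in front at (487,165) and a red one at (512,121). Case C is empty.

```bash
cat >> h.py <<'E'
def hole(im,uv,r=7):
    x,y=map(round,uv);g=im[y-r:y+r+1,x-r:x+r+1].max(2).astype(float);w=np.clip(70-g,0,None)
    Y,X=np.mgrid[-r:r+1,-r:r+1];w*=(X**2+Y**2<=r*r)
    return np.array([x+(w*X).sum()/w.sum(),y+(w*Y).sum()/w.sum()])
E
python3 - <<'E'
from h import *
a,Ka,Ta=cam("top");b,Kb,Tb=cam("scene")
for n,u,v in[("A2",(309.5,180.5),(290.5,302.3)),("A1",(309,207.9),(305,281.4)),("B1",(396.3,216.8),(236.8,240.9))]:
    u=hole(a,hole(a,u,4),4);v=hole(b,hole(b,v,3),3);pu=onz(Ka,Ta,u,.076);pv=onz(Kb,Tb,v,.076)
    print(n,u.round(1),v.round(1),pu.round(4),pv.round(4))
    c=n[0];q=np.radians(C[c][2]);d=((pu+pv)/2)[:2]-C[c][:2];print("local",d@[np.cos(q),np.sin(q)],d@[-np.sin(q),np.cos(q)])
E
```

```text
A2 [310.3 180.4] [289.9 301.6] [0.5983 0.0579 0.076 ] [0.5979 0.0574 0.076 ]
local 0.026659719718330928 -0.01362676805498324
A1 [308.9 206.4] [304.6 280.8] [0.5338 0.0601 0.076 ] [0.5321 0.0612 0.076 ]
local -0.03648405819153682 0.0027143331100389473
B1 [396.4 216.2] [235.7 241.1] [ 0.514  -0.1529  0.076 ] [ 0.512  -0.1533  0.076 ]
local -0.03862286227958723 -0.0051887066701066555
```

servo_tool:
  moves:
    - {"dx":0,"dy":0,"dz":0,"ax":0,"ay":0,"az":-0.037,"hand":0.4}
    - {"dx":0,"dy":0,"dz":0,"ax":0,"ay":0,"az":-0.037,"hand":0.4}
    - {"dx":0,"dy":0,"dz":0,"ax":0,"ay":0,"az":-0.037,"hand":0.4}
    - {"dx":0,"dy":0,"dz":0,"ax":0,"ay":0,"az":-0.037,"hand":0.4}
    - {"dx":0,"dy":0,"dz":0,"ax":0,"ay":0,"az":-0.037,"hand":0.4}
    - {"dx":0,"dy":0,"dz":0,"ax":0,"ay":0,"az":-0.037,"hand":0.4}
    - {"dx":0,"dy":0,"dz":0,"ax":0,"ay":0,"az":0,"hand":0.4}
    - {"dx":0,"dy":0,"dz":0,"ax":0,"ay":0,"az":0,"hand":0.4}

```text
time: 19.1
position: [0.4327, -0.5112, 0.2598]
eef_rot: [-1.007, -2.975, -0.001]
contact_force: [-0.5, -0.1, -1.0]
gripper_width: 0.602
grip_force: 0.0
```

Run:
```python
from h import *
plan([.513,-.153,.18],53)
```

```text
turn x1: [ 0.0001 -0.0004 -0.0022]  shift x9: [0.0561 0.1239 0.0296]  at [ 0.4327 -0.5112  0.2598] t 19.1
```

servo_tool:
  moves:
    - {"dx":0.056,"dy":0.124,"dz":0,"ax":0,"ay":0,"az":-0.002,"hand":0.4}
    - {"dx":0.056,"dy":0.124,"dz":0,"ax":0,"ay":0,"az":0,"hand":0.4}
    - {"dx":0.056,"dy":0.124,"dz":0,"ax":0,"ay":0,"az":0,"hand":0.4}
    - {"dx":0.056,"dy":0.124,"dz":0.044,"ax":0,"ay":0,"az":0,"hand":0.4}
    - {"dx":0.056,"dy":0.124,"dz":0.044,"ax":0,"ay":0,"az":0,"hand":0.4}
    - {"dx":0.056,"dy":0.124,"dz":0.044,"ax":0,"ay":0,"az":0,"hand":0.4}
    - {"dx":0.056,"dy":0.124,"dz":0.044,"ax":0,"ay":0,"az":0,"hand":0.4}
    - {"dx":0.056,"dy":0.124,"dz":0.044,"ax":0,"ay":0,"az":0,"hand":0.4}
    - {"dx":0.056,"dy":0.124,"dz":0.044,"ax":0,"ay":0,"az":0,"hand":0.4}
    - {"dx":0,"dy":0,"dz":0,"ax":0,"ay":0,"az":0,"hand":0.4}
    - {"dx":0,"dy":0,"dz":0,"ax":0,"ay":0,"az":0,"hand":0.4}
    - {"dx":0,"dy":0,"dz":0,"ax":0,"ay":0,"az":0,"hand":0.4}

```text
time: 20.3
position: [0.513, -0.1544, 0.1817]
eef_rot: [0.998, 2.978, -0.001]
contact_force: [-0.6, -0.4, -0.0]
gripper_width: 0.598
grip_force: 0.0
```

Run:
```python
from h import *
plan([.513,-.153,.045],53)
im,K,T=cam("wrist");u=pix(K,T,[.513,-.153,.076]);v=hole(im,u,22);v=hole(im,v,18);print(u,v,onz(K,T,v,.076));cv2.imwrite("pics/w2.png",im)
```

```text
turn x1: [-0.0002  0.0003 -0.0003]  shift x4: [0.0008 0.0009 0.1139]  at [ 0.513  -0.1544  0.1817] t 20.3
[318.46367775 233.05143991] [317.97022798 232.11178662] [ 0.51233929 -0.15288066  0.076     ]
```

View pics/w2.png

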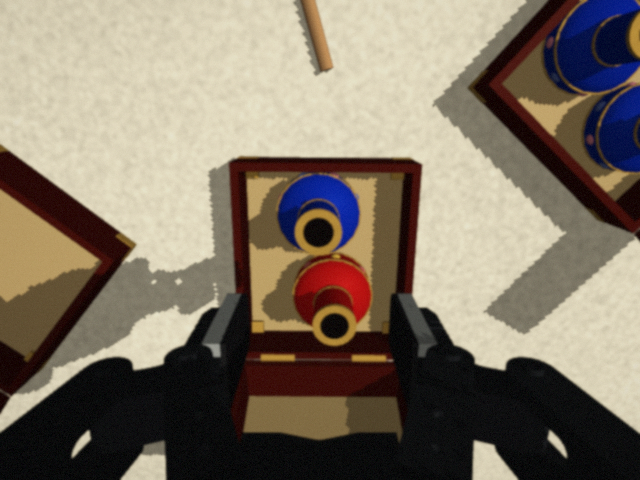

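The blue neck at (318,232) is centred between the fingers, with the red one behind it. Next I descend, grip and lift.

servo_tool:
  moves:
    - {"dx":0.003,"dy":0.003,"dz":0.1,"ax":0,"ay":0,"az":0,"hand":0.4}
    - {"dx":0,"dy":0,"dz":0.1,"ax":0,"ay":0,"az":0,"hand":0.4}
    - {"dx":0,"dy":0,"dz":0.1,"ax":0,"ay":0,"az":0,"hand":0.4}
    - {"dx":0,"dy":0,"dz":0.1,"ax":0,"ay":0,"az":0,"hand":0.4}
    - {"dx":0,"dy":0,"dz":0.055,"ax":0,"ay":0,"az":0,"hand":0.4}
    - {"dx":0,"dy":0,"dz":0,"ax":0,"ay":0,"az":0,"hand":0.4}
    - {"dx":0,"dy":0,"dz":0,"ax":0,"ay":0,"az":0,"hand":1}
    - {"dx":0,"dy":0,"dz":0,"ax":0,"ay":0,"az":0,"hand":1}
    - {"dx":0,"dy":0,"dz":0,"ax":0,"ay":0,"az":0,"hand":1}
    - {"dx":0,"dy":0,"dz":0,"ax":0,"ay":0,"az":0,"hand":1}
    - {"dx":0,"dy":0,"dz":0,"ax":0,"ay":0,"az":0,"hand":1}
    - {"dx":0,"dy":0,"dz":-0.05,"ax":0,"ay":0,"az":0,"hand":1}
    - {"dx":0,"dy":0,"dz":-0.1,"ax":0,"ay":0,"az":0,"hand":1}
    - {"dx":0,"dy":0,"dz":-0.12,"ax":0,"ay":0,"az":0,"hand":1}
    - {"dx":0,"dy":0,"dz":-0.13,"ax":0,"ay":0,"az":0,"hand":1}
    - {"dx":0,"dy":0,"dz":-0.1,"ax":0,"ay":0,"az":0,"hand":1}
    - {"dx":0,"dy":0,"dz":0,"ax":0,"ay":0,"az":0,"hand":1}
    - {"dx":0,"dy":0,"dz":0,"ax":0,"ay":0,"az":0,"hand":1}
  newtons: 40

```text
time: 22.15
position: [0.5127, -0.151, 0.1948]
eef_rot: [-0.993, -2.98, -0.001]
contact_force: [0.1, 0.4, -3.0]
gripper_width: 0.316
grip_force: 40.2
```

Run:
```python
from h import *
plan([.380,.267,.18],53)
```

```text
turn x1: [ 0.0002 -0.0002  0.0009]  shift x10: [0.1192 0.0847 0.0049]  at [ 0.5127 -0.151   0.1948] t 22.15
```

servo_tool:
  moves:
    - {"dx":0.06,"dy":0.042,"dz":0,"ax":0,"ay":0,"az":0,"hand":1}
    - {"dx":0.119,"dy":0.085,"dz":0,"ax":0,"ay":0,"az":0,"hand":1}
    - {"dx":0.119,"dy":0.085,"dz":0,"ax":0,"ay":0,"az":0,"hand":1}
    - {"dx":0.119,"dy":0.085,"dz":0,"ax":0,"ay":0,"az":0,"hand":1}
    - {"dx":0.119,"dy":0.085,"dz":0,"ax":0,"ay":0,"az":0,"hand":1}
    - {"dx":0.119,"dy":0.085,"dz":0,"ax":0,"ay":0,"az":0,"hand":1}
    - {"dx":0.119,"dy":0.085,"dz":0,"ax":0,"ay":0,"az":0,"hand":1}
    - {"dx":0.119,"dy":0.085,"dz":0,"ax":0,"ay":0,"az":0,"hand":1}
    - {"dx":0.119,"dy":0.085,"dz":0,"ax":0,"ay":0,"az":0,"hand":1}
    - {"dx":0.119,"dy":0.085,"dz":0,"ax":0,"ay":0,"az":0,"hand":1}
    - {"dx":0.06,"dy":0.042,"dz":0,"ax":0,"ay":0,"az":0,"hand":1}
    - {"dx":0,"dy":0,"dz":0,"ax":0,"ay":0,"az":0,"hand":1}
    - {"dx":0,"dy":0,"dz":0,"ax":0,"ay":0,"az":0,"hand":1}
    - {"dx":0,"dy":0,"dz":0,"ax":0,"ay":0,"az":0,"hand":1}

```text
time: 23.55
position: [0.3799, 0.2648, 0.1939]
eef_rot: [-0.996, -2.978, 0.004]
contact_force: [0.1, -0.2, -1.6]
gripper_width: 0.318
grip_force: 40.0
```

Run:
```python
from h import *
plan([.380,.267,.045],53)
```

```text
turn x1: [-0.0009 -0.0001  0.    ]  shift x4: [0.0011 0.0015 0.1241]  at [0.3799 0.2648 0.1939] t 23.55
```

servo_tool:
  moves:
    - {"dx":0.003,"dy":0.004,"dz":0.1,"ax":0,"ay":0,"az":0,"hand":1}
    - {"dx":0,"dy":0,"dz":0.13,"ax":0,"ay":0,"az":0,"hand":1}
    - {"dx":0,"dy":0,"dz":0.12,"ax":0,"ay":0,"az":0,"hand":1}
    - {"dx":0,"dy":0,"dz":0.08,"ax":0,"ay":0,"az":0,"hand":1}
    - {"dx":0,"dy":0,"dz":0.04,"ax":0,"ay":0,"az":0,"hand":1}
    - {"dx":0,"dy":0,"dz":0.016,"ax":0,"ay":0,"az":0,"hand":1}
    - {"dx":0,"dy":0,"dz":0.01,"ax":0,"ay":0,"az":0,"hand":1}
    - {"dx":0,"dy":0,"dz":0,"ax":0,"ay":0,"az":0,"hand":1}
    - {"dx":0,"dy":0,"dz":0,"ax":0,"ay":0,"az":0,"hand":1}

```text
time: 24.45
position: [0.3808, 0.2684, 0.0471]
eef_rot: [0.994, 2.979, 0.003]
contact_force: [-0.4, -0.8, -1.2]
gripper_width: 0.314
grip_force: 40.1
```

servo_tool:
  moves:
    - {"dx":0,"dy":0,"dz":0.005,"ax":0,"ay":0,"az":0,"hand":1}
    - {"dx":0,"dy":0,"dz":0.005,"ax":0,"ay":0,"az":0,"hand":1}
    - {"dx":0,"dy":0,"dz":0,"ax":0,"ay":0,"az":0,"hand":1}
    - {"dx":0,"dy":0,"dz":0,"ax":0,"ay":0,"az":0,"hand":1}

```text
time: 24.85
position: [0.3806, 0.2685, 0.045]
eef_rot: [0.994, 2.98, 0.003]
contact_force: [-4.0, -2.4, 13.9]
gripper_width: 0.314
grip_force: 41.3
```

servo_tool:
  moves:
    - {"dx":0,"dy":0,"dz":-0.005,"ax":0,"ay":0,"az":0,"hand":1}
    - {"dx":0,"dy":0,"dz":0,"ax":0,"ay":0,"az":0,"hand":0.4}
    - {"dx":0,"dy":0,"dz":0,"ax":0,"ay":0,"az":0,"hand":0.4}
    - {"dx":0,"dy":0,"dz":0,"ax":0,"ay":0,"az":0,"hand":0.4}
    - {"dx":0,"dy":0,"dz":-0.06,"ax":0,"ay":0,"az":0,"hand":0.4}
    - {"dx":0,"dy":0,"dz":-0.12,"ax":0,"ay":0,"az":0,"hand":0.4}
    - {"dx":0,"dy":0,"dz":-0.14,"ax":0,"ay":0,"az":0,"hand":0.4}
    - {"dx":0,"dy":0,"dz":-0.13,"ax":0,"ay":0,"az":-0.039,"hand":0.4}
    - {"dx":0,"dy":0,"dz":0,"ax":0,"ay":0,"az":-0.039,"hand":0.4}
    - {"dx":0,"dy":0,"dz":0,"ax":0,"ay":0,"az":-0.039,"hand":0.4}
    - {"dx":0,"dy":0,"dz":0,"ax":0,"ay":0,"az":-0.039,"hand":0.4}
    - {"dx":0,"dy":0,"dz":0,"ax":0,"ay":0,"az":-0.039,"hand":0.4}
    - {"dx":0,"dy":0,"dz":0,"ax":0,"ay":0,"az":-0.039,"hand":0.4}
    - {"dx":0,"dy":0,"dz":0,"ax":0,"ay":0,"az":-0.039,"hand":0.4}
    - {"dx":0,"dy":0,"dz":0,"ax":0,"ay":0,"az":0,"hand":0.4}
    - {"dx":0,"dy":0,"dz":0,"ax":0,"ay":0,"az":0,"hand":0.4}

```text
time: 26.45
position: [0.3801, 0.2678, 0.1796]
eef_rot: [0.331, -3.124, 0.0]
contact_force: [-0.8, 0.4, 0.8]
gripper_width: 0.599
grip_force: 0.0
```

Run:
```python
from h import *
plan([.533,.0607,.18],101.9)
a,K,T=cam("top")
for u,z in[((310.3,180.4),.076),((308.9,206.4),.076)]:
    v=hole(a,u,4);print(v,onz(K,T,v,z).round(4))
```

```text
turn x1: [-0.     -0.0001  0.0011]  shift x6: [-0.0594 -0.1301 -0.0002]  at [0.3801 0.2678 0.1796] t 26.45
[310.314436   180.36703682] [0.5983 0.0579 0.076 ]
[308.87442396 206.37960829] [0.5338 0.0601 0.076 ]
```

servo_tool:
  moves:
    - {"dx":-0.059,"dy":-0.13,"dz":0,"ax":0,"ay":0,"az":0,"hand":0.4}
    - {"dx":-0.059,"dy":-0.13,"dz":0,"ax":0,"ay":0,"az":0,"hand":0.4}
    - {"dx":-0.059,"dy":-0.13,"dz":0,"ax":0,"ay":0,"az":0,"hand":0.4}
    - {"dx":-0.059,"dy":-0.13,"dz":0,"ax":0,"ay":0,"az":0,"hand":0.4}
    - {"dx":-0.059,"dy":-0.13,"dz":0,"ax":0,"ay":0,"az":0,"hand":0.4}
    - {"dx":-0.059,"dy":-0.13,"dz":0,"ax":0,"ay":0,"az":0,"hand":0.4}
    - {"dx":0,"dy":0,"dz":0,"ax":0,"ay":0,"az":0,"hand":0.4}
    - {"dx":0,"dy":0,"dz":0,"ax":0,"ay":0,"az":0,"hand":0.4}
    - {"dx":0,"dy":0,"dz":0,"ax":0,"ay":0,"az":0,"hand":0.4}

```text
time: 27.4
position: [0.5328, 0.0631, 0.1794]
eef_rot: [0.337, -3.123, -0.001]
contact_force: [0.1, 0.0, 0.1]
gripper_width: 0.602
grip_force: 0.0
```

Run:
```python
from h import *
plan([.533,.0607,.045],101.9)
```

```text
turn x1: [ 0.0003 -0.0003  0.0023]  shift x3: [ 0.0003 -0.0027  0.1493]  at [0.5328 0.0631 0.1794] t 27.4
```

servo_tool:
  moves:
    - {"dx":0,"dy":-0.008,"dz":0.1,"ax":0,"ay":0,"az":0.002,"hand":0.4}
    - {"dx":0,"dy":0,"dz":0.1,"ax":0,"ay":0,"az":0,"hand":0.4}
    - {"dx":0,"dy":0,"dz":0.1,"ax":0,"ay":0,"az":0,"hand":0.4}
    - {"dx":0,"dy":0,"dz":0.1,"ax":0,"ay":0,"az":0,"hand":0.4}
    - {"dx":0,"dy":0,"dz":0.048,"ax":0,"ay":0,"az":0,"hand":0.4}
    - {"dx":0,"dy":0,"dz":0,"ax":0,"ay":0,"az":0,"hand":0.4}
    - {"dx":0,"dy":0,"dz":0,"ax":0,"ay":0,"az":0,"hand":1}
    - {"dx":0,"dy":0,"dz":0,"ax":0,"ay":0,"az":0,"hand":1}
    - {"dx":0,"dy":0,"dz":0,"ax":0,"ay":0,"az":0,"hand":1}
    - {"dx":0,"dy":0,"dz":0,"ax":0,"ay":0,"az":0,"hand":1}
    - {"dx":0,"dy":0,"dz":0,"ax":0,"ay":0,"az":0,"hand":1}
    - {"dx":0,"dy":0,"dz":-0.05,"ax":0,"ay":0,"az":0,"hand":1}
    - {"dx":0,"dy":0,"dz":-0.1,"ax":0,"ay":0,"az":0,"hand":1}
    - {"dx":0,"dy":0,"dz":-0.12,"ax":0,"ay":0,"az":0,"hand":1}
    - {"dx":0,"dy":0,"dz":-0.13,"ax":0,"ay":0,"az":0,"hand":1}
    - {"dx":0,"dy":0,"dz":-0.1,"ax":0,"ay":0,"az":0,"hand":1}
    - {"dx":0,"dy":0,"dz":0,"ax":0,"ay":0,"az":0,"hand":1}
    - {"dx":0,"dy":0,"dz":0,"ax":0,"ay":0,"az":0,"hand":1}
  newtons: 40

```text
time: 29.2
position: [0.5337, 0.0594, 0.1953]
eef_rot: [-0.325, 3.124, 0.0]
contact_force: [-0.0, 0.0, -1.8]
gripper_width: 0.313
grip_force: 39.9
```

Run:
```python
from h import *
plan([.438,.239,.196],101.9)
```

```text
turn x1: [ 0.      0.0001 -0.    ]  shift x5: [ 0.0377  0.1304 -0.0005]  at [0.5337 0.0594 0.1953] t 29.2
```

servo_tool:
  moves:
    - {"dx":0.019,"dy":0.065,"dz":0,"ax":0,"ay":0,"az":0,"hand":1}
    - {"dx":0.038,"dy":0.13,"dz":0,"ax":0,"ay":0,"az":0,"hand":1}
    - {"dx":0.038,"dy":0.13,"dz":0,"ax":0,"ay":0,"az":0,"hand":1}
    - {"dx":0.038,"dy":0.13,"dz":0,"ax":0,"ay":0,"az":0,"hand":1}
    - {"dx":0.038,"dy":0.13,"dz":0,"ax":0,"ay":0,"az":0,"hand":1}
    - {"dx":0.019,"dy":0.065,"dz":0,"ax":0,"ay":0,"az":0,"hand":1}
    - {"dx":0,"dy":0,"dz":0,"ax":0,"ay":0,"az":0,"hand":1}
    - {"dx":0,"dy":0,"dz":0,"ax":0,"ay":0,"az":0,"hand":1}
    - {"dx":0,"dy":0,"dz":0,"ax":0,"ay":0,"az":0,"hand":1}

```text
time: 30.1
position: [0.4383, 0.2368, 0.1943]
eef_rot: [0.322, -3.124, 0.003]
contact_force: [0.6, -0.5, -1.5]
gripper_width: 0.318
grip_force: 39.9
```

Run:
```python
from h import *
plan([.438,.239,.045],101.9)
a,K,T=cam("top");u=pix(K,T,[.380,.268,.075]);v=hole(a,u,5);print(u,v,onz(K,T,v,.075))
```

```text
turn x1: [-0.0005 -0.0005 -0.0008]  shift x4: [-1.000e-04  1.800e-03  1.244e-01]  at [0.4383 0.2368 0.1943] t 30.1
[221.1370683  267.85225022] [nan nan] [nan nan nan]h.py:42: RuntimeWarning: invalid value encountered in scalar divide
  return np.array([x+(w*X).sum()/w.sum(),y+(w*Y).sum()/w.sum()])
```

Run:
```python
from h import *
im,K,T=cam("top");c=cv2.resize(im[160:330,150:350],None,fx=2,fy=2)
w,_,_=cam("wrist")
out=np.zeros((480,800,3),np.uint8);out[:340,:400]=c;out[:300,400:]=cv2.resize(w,(400,300));cv2.imwrite("pics/m1.png",out)
```

```text
(no output)
```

View pics/m1.png

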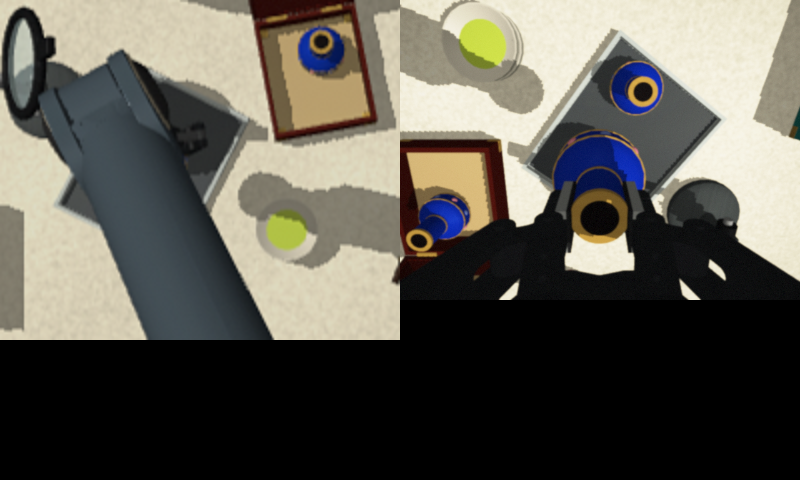

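The first vase stands in the tray at (637,90) of the wrist inset; the top view was only blocked by the arm. Lowering the second one now.

servo_tool:
  moves:
    - {"dx":0,"dy":0.006,"dz":0.1,"ax":0,"ay":0,"az":0,"hand":1}
    - {"dx":0,"dy":0,"dz":0.13,"ax":0,"ay":0,"az":0,"hand":1}
    - {"dx":0,"dy":0,"dz":0.12,"ax":0,"ay":0,"az":0,"hand":1}
    - {"dx":0,"dy":0,"dz":0.08,"ax":0,"ay":0,"az":0,"hand":1}
    - {"dx":0,"dy":0,"dz":0.04,"ax":0,"ay":0,"az":0,"hand":1}
    - {"dx":0,"dy":0,"dz":0.02,"ax":0,"ay":0,"az":0,"hand":1}
    - {"dx":0,"dy":0,"dz":0.008,"ax":0,"ay":0,"az":0,"hand":1}
    - {"dx":0,"dy":0,"dz":0.004,"ax":0,"ay":0,"az":0,"hand":1}
    - {"dx":0,"dy":0,"dz":0,"ax":0,"ay":0,"az":0,"hand":1}

```text
time: 31.15
position: [0.4384, 0.2407, 0.0456]
eef_rot: [-0.325, 3.123, 0.002]
contact_force: [0.3, 0.6, -1.0]
gripper_width: 0.314
grip_force: 40.0
```

servo_tool:
  moves:
    - {"dx":0,"dy":0,"dz":0.003,"ax":0,"ay":0,"az":0,"hand":1}
    - {"dx":0,"dy":0,"dz":0,"ax":0,"ay":0,"az":0,"hand":1}
    - {"dx":0,"dy":0,"dz":0,"ax":0,"ay":0,"az":0,"hand":0.4}
    - {"dx":0,"dy":0,"dz":0,"ax":0,"ay":0,"az":0,"hand":0.4}
    - {"dx":0,"dy":0,"dz":0,"ax":0,"ay":0,"az":0,"hand":0.4}
    - {"dx":0,"dy":0,"dz":-0.06,"ax":0,"ay":0,"az":0,"hand":0.4}
    - {"dx":0,"dy":0,"dz":-0.12,"ax":0,"ay":0,"az":0,"hand":0.4}
    - {"dx":0,"dy":0,"dz":-0.14,"ax":0,"ay":0,"az":0,"hand":0.4}
    - {"dx":0,"dy":0,"dz":-0.13,"ax":0,"ay":0,"az":0,"hand":0.4}
    - {"dx":0,"dy":0,"dz":0,"ax":0,"ay":0,"az":0,"hand":0.4}
    - {"dx":0,"dy":0,"dz":0,"ax":0,"ay":0,"az":0,"hand":0.4}

```text
time: 32.25
position: [0.4379, 0.2405, 0.1794]
eef_rot: [-0.325, 3.123, 0.002]
contact_force: [0.5, 0.6, -1.3]
gripper_width: 0.596
grip_force: 0.0
```

Run:
```python
from h import *
plan([.598,.0577,.18],101.9)
a,K,T=cam("top")
v=hole(a,(310.3,180.4),4);print(v,onz(K,T,v,.076).round(4))
```

```text
turn x1: [ 0.0003  0.0005 -0.    ]  shift x6: [-0.0661 -0.1177 -0.0003]  at [0.4379 0.2405 0.1794] t 32.25
[310.31008646 180.37521614] [0.5983 0.0579 0.076 ]
```

servo_tool:
  moves:
    - {"dx":-0.066,"dy":-0.118,"dz":0,"ax":0,"ay":0,"az":0,"hand":0.4}
    - {"dx":-0.066,"dy":-0.118,"dz":0,"ax":0,"ay":0,"az":0,"hand":0.4}
    - {"dx":-0.066,"dy":-0.118,"dz":0,"ax":0,"ay":0,"az":0,"hand":0.4}
    - {"dx":-0.066,"dy":-0.118,"dz":0,"ax":0,"ay":0,"az":0,"hand":0.4}
    - {"dx":-0.066,"dy":-0.118,"dz":0,"ax":0,"ay":0,"az":0,"hand":0.4}
    - {"dx":-0.066,"dy":-0.118,"dz":0,"ax":0,"ay":0,"az":0,"hand":0.4}
    - {"dx":0,"dy":0,"dz":0,"ax":0,"ay":0,"az":0,"hand":0.4}
    - {"dx":0,"dy":0,"dz":0,"ax":0,"ay":0,"az":0,"hand":0.4}
    - {"dx":0,"dy":0,"dz":0,"ax":0,"ay":0,"az":0,"hand":0.4}

```text
time: 33.2
position: [0.5964, 0.0582, 0.1772]
eef_rot: [0.328, -3.121, -0.001]
contact_force: [0.2, 0.1, 0.5]
gripper_width: 0.601
grip_force: 0.0
```

Run:
```python
from h import *
plan([.598,.0577,.045],101.9)
```

```text
turn x1: [ 0.0003 -0.001   0.0005]  shift x3: [-0.0017 -0.001   0.1469]  at [0.5964 0.0582 0.1772] t 33.2
```

servo_tool:
  moves:
    - {"dx":-0.003,"dy":-0.002,"dz":0.1,"ax":0,"ay":0,"az":0,"hand":0.4}
    - {"dx":0,"dy":0,"dz":0.1,"ax":0,"ay":0,"az":0,"hand":0.4}
    - {"dx":0,"dy":0,"dz":0.1,"ax":0,"ay":0,"az":0,"hand":0.4}
    - {"dx":0,"dy":0,"dz":0.1,"ax":0,"ay":0,"az":0,"hand":0.4}
    - {"dx":0,"dy":0,"dz":0.044,"ax":0,"ay":0,"az":0,"hand":0.4}
    - {"dx":0,"dy":0,"dz":0,"ax":0,"ay":0,"az":0,"hand":0.4}
    - {"dx":0,"dy":0,"dz":0,"ax":0,"ay":0,"az":0,"hand":1}
    - {"dx":0,"dy":0,"dz":0,"ax":0,"ay":0,"az":0,"hand":1}
    - {"dx":0,"dy":0,"dz":0,"ax":0,"ay":0,"az":0,"hand":1}
    - {"dx":0,"dy":0,"dz":0,"ax":0,"ay":0,"az":0,"hand":1}
    - {"dx":0,"dy":0,"dz":0,"ax":0,"ay":0,"az":0,"hand":1}
    - {"dx":0,"dy":0,"dz":-0.05,"ax":0,"ay":0,"az":0,"hand":1}
    - {"dx":0,"dy":0,"dz":-0.1,"ax":0,"ay":0,"az":0,"hand":1}
    - {"dx":0,"dy":0,"dz":-0.12,"ax":0,"ay":0,"az":0,"hand":1}
    - {"dx":0,"dy":0,"dz":-0.13,"ax":0,"ay":0,"az":0,"hand":1}
    - {"dx":0,"dy":0,"dz":-0.1,"ax":0,"ay":0,"az":0,"hand":1}
    - {"dx":0,"dy":0,"dz":0,"ax":0,"ay":0,"az":0,"hand":1}
    - {"dx":0,"dy":0,"dz":0,"ax":0,"ay":0,"az":0,"hand":1}
  newtons: 40

```text
time: 35.0
position: [0.5984, 0.0563, 0.1963]
eef_rot: [-0.325, 3.124, 0.0]
contact_force: [-0.4, 1.0, -2.3]
gripper_width: 0.316
grip_force: 39.7
```

Run:
```python
from h import *
plan([.4965,.211,.196],101.9)
```

```text
turn x1: [ 0.      0.0002 -0.0001]  shift x5: [0.0452 0.1149 0.0002]  at [0.5984 0.0563 0.1963] t 35.0
```

servo_tool:
  moves:
    - {"dx":0.023,"dy":0.058,"dz":0,"ax":0,"ay":0,"az":0,"hand":1}
    - {"dx":0.045,"dy":0.115,"dz":0,"ax":0,"ay":0,"az":0,"hand":1}
    - {"dx":0.045,"dy":0.115,"dz":0,"ax":0,"ay":0,"az":0,"hand":1}
    - {"dx":0.045,"dy":0.115,"dz":0,"ax":0,"ay":0,"az":0,"hand":1}
    - {"dx":0.045,"dy":0.115,"dz":0,"ax":0,"ay":0,"az":0,"hand":1}
    - {"dx":0.023,"dy":0.058,"dz":0,"ax":0,"ay":0,"az":0,"hand":1}
    - {"dx":0,"dy":0,"dz":0,"ax":0,"ay":0,"az":0,"hand":1}
    - {"dx":0,"dy":0,"dz":0,"ax":0,"ay":0,"az":0,"hand":1}
    - {"dx":0,"dy":0,"dz":0,"ax":0,"ay":0,"az":0,"hand":1}

```text
time: 35.9
position: [0.4971, 0.21, 0.1948]
eef_rot: [0.322, -3.124, 0.002]
contact_force: [-0.4, -0.9, -1.9]
gripper_width: 0.314
grip_force: 39.7
```

Run:
```python
from h import *
plan([.4965,.211,.045],101.9)
```

```text
turn x1: [-0.0004 -0.0004 -0.0007]  shift x4: [0.0003 0.0009 0.1248]  at [0.4971 0.21   0.1948] t 35.9
```

servo_tool:
  moves:
    - {"dx":0,"dy":0,"dz":0.1,"ax":0,"ay":0,"az":0,"hand":1}
    - {"dx":0,"dy":0,"dz":0.13,"ax":0,"ay":0,"az":0,"hand":1}
    - {"dx":0,"dy":0,"dz":0.12,"ax":0,"ay":0,"az":0,"hand":1}
    - {"dx":0,"dy":0,"dz":0.08,"ax":0,"ay":0,"az":0,"hand":1}
    - {"dx":0,"dy":0,"dz":0.04,"ax":0,"ay":0,"az":0,"hand":1}
    - {"dx":0,"dy":0,"dz":0.02,"ax":0,"ay":0,"az":0,"hand":1}
    - {"dx":0,"dy":0,"dz":0.007,"ax":0,"ay":0,"az":0,"hand":1}
    - {"dx":0,"dy":0,"dz":0,"ax":0,"ay":0,"az":0,"hand":1}
    - {"dx":0,"dy":0,"dz":0,"ax":0,"ay":0,"az":0,"hand":1}

```text
time: 36.8
position: [0.4977, 0.212, 0.0476]
eef_rot: [-0.325, 3.123, 0.001]
contact_force: [-0.2, -0.3, -2.5]
gripper_width: 0.309
grip_force: 39.8
```

servo_tool:
  moves:
    - {"dx":0,"dy":0,"dz":0.006,"ax":0,"ay":0,"az":0,"hand":1}
    - {"dx":0,"dy":0,"dz":0,"ax":0,"ay":0,"az":0,"hand":1}
    - {"dx":0,"dy":0,"dz":0,"ax":0,"ay":0,"az":0,"hand":0.45}
    - {"dx":0,"dy":0,"dz":0,"ax":0,"ay":0,"az":0,"hand":0.45}
    - {"dx":0,"dy":0,"dz":0,"ax":0,"ay":0,"az":0,"hand":0.45}
    - {"dx":0,"dy":0,"dz":-0.06,"ax":0,"ay":0,"az":0,"hand":0.45}
    - {"dx":0,"dy":0,"dz":-0.12,"ax":0,"ay":0,"az":0,"hand":0.45}
    - {"dx":0,"dy":0,"dz":-0.14,"ax":0,"ay":0,"az":0,"hand":0.45}
    - {"dx":0,"dy":0,"dz":-0.13,"ax":0,"ay":0,"az":0,"hand":0.45}
    - {"dx":0,"dy":0,"dz":-0.13,"ax":0,"ay":0,"az":0,"hand":0.45}
    - {"dx":0,"dy":0,"dz":-0.13,"ax":0,"ay":0,"az":0,"hand":0.45}
    - {"dx":0,"dy":0,"dz":0,"ax":0,"ay":0,"az":0,"hand":0.45}
    - {"dx":0,"dy":0,"dz":0,"ax":0,"ay":0,"az":0,"hand":0.45}

```text
time: 38.1
position: [0.497, 0.2118, 0.2585]
eef_rot: [-0.325, 3.123, 0.002]
contact_force: [-0.4, -0.2, -0.9]
gripper_width: 0.553
grip_force: 0.0
```

Run:
```python
from h import *
plan([.703,.0935,.245],101.9)
w,K,T=cam("wrist");H,S,V=cv2.split(cv2.cvtColor(w,cv2.COLOR_BGR2HSV))
for c,a,_ in blobs((H>105)&(H<128)&(S>150)&(V>60),300): print("blue",c.round(0),a,onz(K,T,c,.03).round(3))
```

```text
turn x1: [ 0.0003  0.0006 -0.    ]  shift x6: [-0.0984 -0.0879  0.0075]  at [0.497  0.2118 0.2585] t 38.1
blue [407.  73.] 2161 [0.383 0.263 0.03 ]
blue [361. 129.] 2089 [0.434 0.237 0.03 ]
blue [319. 184.] 1786 [0.488 0.212 0.03 ]
```

servo_tool:
  moves:
    - {"dx":-0.098,"dy":-0.088,"dz":0,"ax":0,"ay":0,"az":0,"hand":0.45}
    - {"dx":-0.098,"dy":-0.088,"dz":0,"ax":0,"ay":0,"az":0,"hand":0.45}
    - {"dx":-0.098,"dy":-0.088,"dz":0,"ax":0,"ay":0,"az":0,"hand":0.45}
    - {"dx":-0.098,"dy":-0.088,"dz":0,"ax":0,"ay":0,"az":0,"hand":0.45}
    - {"dx":-0.098,"dy":-0.088,"dz":0,"ax":0,"ay":0,"az":0,"hand":0.45}
    - {"dx":-0.098,"dy":-0.088,"dz":0,"ax":0,"ay":0,"az":0,"hand":0.45}
    - {"dx":0,"dy":0,"dz":0,"ax":0,"ay":0,"az":0,"hand":0.45}
    - {"dx":0,"dy":0,"dz":0,"ax":0,"ay":0,"az":0,"hand":0.45}
    - {"dx":0,"dy":0,"dz":0,"ax":0,"ay":0,"az":0,"hand":0.45}

```text
time: 39.05
position: [0.7007, 0.0942, 0.2561]
eef_rot: [0.327, -3.121, -0.001]
contact_force: [0.1, 0.3, 0.0]
gripper_width: 0.549
grip_force: 0.0
```

Run:
```python
from h import *
plan([.7037,.0922,.1823],101.9)
a=np.linspace(1.935,.035,19);x=-.171*np.cos(a);z=.171*np.sin(a)
print(np.c_[-np.diff(x)/.3,-np.diff(z)/.3].round(3).tolist())
```

```text
turn x1: [ 0.0004 -0.0009  0.0004]  shift x2: [-0.0041 -0.0043  0.1231]  at [0.7007 0.0942 0.2561] t 39.05
[[0.057, -0.018], [0.059, -0.012], [0.06, -0.006], [0.06, 0.0], [0.06, 0.007], [0.059, 0.013], [0.057, 0.019], [0.055, 0.025], [0.052, 0.031], [0.048, 0.036], [0.044, 0.041], [0.04, 0.045], [0.035, 0.049], [0.029, 0.052], [0.024, 0.055], [0.018, 0.057], [0.012, 0.059], [0.005, 0.06]]
```

servo_tool:
  moves:
    - {"dx":-0.008,"dy":-0.007,"dz":0.08,"ax":0,"ay":0,"az":0,"hand":0.45}
    - {"dx":0,"dy":0,"dz":0.1,"ax":0,"ay":0,"az":0,"hand":0.45}
    - {"dx":0,"dy":0,"dz":0.066,"ax":0,"ay":0,"az":0,"hand":0.45}
    - {"dx":0,"dy":0,"dz":0,"ax":0,"ay":0,"az":0,"hand":0.45}
    - {"dx":0,"dy":0,"dz":0,"ax":0,"ay":0,"az":0,"hand":1}
    - {"dx":0,"dy":0,"dz":0,"ax":0,"ay":0,"az":0,"hand":1}
    - {"dx":0,"dy":0,"dz":0,"ax":0,"ay":0,"az":0,"hand":1}
    - {"dx":0,"dy":0,"dz":0,"ax":0,"ay":0,"az":0,"hand":1}
    - {"dx":0,"dy":0,"dz":0,"ax":0,"ay":0,"az":0,"hand":1}
  newtons: 40

```text
time: 39.95
position: [0.7058, 0.0926, 0.1857]
eef_rot: [-0.326, 3.121, 0.002]
contact_force: [-0.3, 3.1, 5.8]
gripper_width: 0.215
grip_force: 39.1
```

servo_tool:
  moves:
    - {"dx":0.057,"dy":0,"dz":-0.018,"ax":0,"ay":0,"az":0,"hand":1}
    - {"dx":0.059,"dy":0,"dz":-0.012,"ax":0,"ay":0,"az":0,"hand":1}
    - {"dx":0.06,"dy":0,"dz":-0.006,"ax":0,"ay":0,"az":0,"hand":1}
    - {"dx":0.06,"dy":0,"dz":0,"ax":0,"ay":0,"az":0,"hand":1}
    - {"dx":0.06,"dy":0,"dz":0.007,"ax":0,"ay":0,"az":0,"hand":1}
    - {"dx":0.059,"dy":0,"dz":0.013,"ax":0,"ay":0,"az":0,"hand":1}
    - {"dx":0.057,"dy":0,"dz":0.019,"ax":0,"ay":0,"az":0,"hand":1}
    - {"dx":0.055,"dy":0,"dz":0.025,"ax":0,"ay":0,"az":0,"hand":1}
    - {"dx":0.052,"dy":0,"dz":0.031,"ax":0,"ay":0,"az":0,"hand":1}
    - {"dx":0.048,"dy":0,"dz":0.036,"ax":0,"ay":0,"az":0,"hand":1}
    - {"dx":0.044,"dy":0,"dz":0.041,"ax":0,"ay":0,"az":0,"hand":1}
    - {"dx":0.04,"dy":0,"dz":0.045,"ax":0,"ay":0,"az":0,"hand":1}
    - {"dx":0.035,"dy":0,"dz":0.049,"ax":0,"ay":0,"az":0,"hand":1}
    - {"dx":0.029,"dy":0,"dz":0.052,"ax":0,"ay":0,"az":0,"hand":1}
    - {"dx":0.024,"dy":0,"dz":0.055,"ax":0,"ay":0,"az":0,"hand":1}
    - {"dx":0.018,"dy":0,"dz":0.057,"ax":0,"ay":0,"az":0,"hand":1}
    - {"dx":0.012,"dy":0,"dz":0.059,"ax":0,"ay":0,"az":0,"hand":1}
    - {"dx":0.005,"dy":0,"dz":0.06,"ax":0,"ay":0,"az":0,"hand":1}
    - {"dx":0,"dy":0,"dz":0,"ax":0,"ay":0,"az":0,"hand":1}
    - {"dx":0,"dy":0,"dz":0,"ax":0,"ay":0,"az":0,"hand":1}

```text
time: 41.95
position: [0.4756, 0.0447, 0.0297]
eef_rot: [0.326, -3.12, -0.003]
contact_force: [-3.4, 3.1, 2.3]
gripper_width: 0.219
grip_force: 62.7
```

servo_tool:
  moves:
    - {"dx":0,"dy":0,"dz":0.008,"ax":0,"ay":0,"az":0,"hand":1}
    - {"dx":0,"dy":0,"dz":0,"ax":0,"ay":0,"az":0,"hand":1}

```text
time: 42.15
position: [0.4756, 0.0447, 0.0293]
eef_rot: [0.326, -3.12, -0.004]
contact_force: [-11.1, 3.7, 25.1]
gripper_width: 0.218
grip_force: 65.3
```

servo_tool:
  moves:
    - {"dx":0,"dy":0,"dz":-0.006,"ax":0,"ay":0,"az":0,"hand":1}
    - {"dx":0,"dy":0,"dz":0,"ax":0,"ay":0,"az":0,"hand":0.4}
    - {"dx":0,"dy":0,"dz":0,"ax":0,"ay":0,"az":0,"hand":0.4}
    - {"dx":0,"dy":0,"dz":0,"ax":0,"ay":0,"az":0,"hand":0.4}
    - {"dx":0,"dy":0,"dz":-0.1,"ax":0,"ay":0,"az":0,"hand":0.4}
    - {"dx":0,"dy":0,"dz":-0.15,"ax":0,"ay":0,"az":0,"hand":0.4}
    - {"dx":0,"dy":0,"dz":-0.15,"ax":0,"ay":0,"az":0.039,"hand":0.4}
    - {"dx":0,"dy":0,"dz":-0.15,"ax":0,"ay":0,"az":0.039,"hand":0.4}
    - {"dx":0,"dy":0,"dz":-0.15,"ax":0,"ay":0,"az":0.039,"hand":0.4}
    - {"dx":0,"dy":0,"dz":-0.06,"ax":0,"ay":0,"az":0.039,"hand":0.4}
    - {"dx":0,"dy":0,"dz":0,"ax":0,"ay":0,"az":0.039,"hand":0.4}
    - {"dx":0,"dy":0,"dz":0,"ax":0,"ay":0,"az":0.039,"hand":0.4}
    - {"dx":0,"dy":0,"dz":0,"ax":0,"ay":0,"az":0.039,"hand":0.4}
    - {"dx":0,"dy":0,"dz":0,"ax":0,"ay":0,"az":0,"hand":0.4}
    - {"dx":0,"dy":0,"dz":0,"ax":0,"ay":0,"az":0,"hand":0.4}

```text
time: 43.65
position: [0.4776, 0.0434, 0.2572]
eef_rot: [-1.0, -2.978, 0.0]
contact_force: [-0.2, -0.0, -1.7]
gripper_width: 0.599
grip_force: 0.0
```

Run:
```python
from h import *
plan([.654,-.257,.25],53)
```

```text
turn x1: [-0.0001  0.     -0.0007]  shift x8: [-0.134  -0.0557  0.003 ]  at [0.4776 0.0434 0.2572] t 43.65
```

servo_tool:
  moves:
    - {"dx":-0.134,"dy":-0.056,"dz":0,"ax":0,"ay":0,"az":0,"hand":0.45}
    - {"dx":-0.134,"dy":-0.056,"dz":0,"ax":0,"ay":0,"az":0,"hand":0.45}
    - {"dx":-0.134,"dy":-0.056,"dz":0,"ax":0,"ay":0,"az":0,"hand":0.45}
    - {"dx":-0.134,"dy":-0.056,"dz":0,"ax":0,"ay":0,"az":0,"hand":0.45}
    - {"dx":-0.134,"dy":-0.056,"dz":0,"ax":0,"ay":0,"az":0,"hand":0.45}
    - {"dx":-0.134,"dy":-0.056,"dz":0,"ax":0,"ay":0,"az":0,"hand":0.45}
    - {"dx":-0.134,"dy":-0.056,"dz":0,"ax":0,"ay":0,"az":0,"hand":0.45}
    - {"dx":-0.134,"dy":-0.056,"dz":0,"ax":0,"ay":0,"az":0,"hand":0.45}
    - {"dx":0,"dy":0,"dz":0,"ax":0,"ay":0,"az":0,"hand":0.45}
    - {"dx":0,"dy":0,"dz":0,"ax":0,"ay":0,"az":0,"hand":0.45}
    - {"dx":0,"dy":0,"dz":0,"ax":0,"ay":0,"az":0,"hand":0.45}

```text
time: 44.75
position: [0.6521, -0.2568, 0.2569]
eef_rot: [-1.0, -2.977, -0.002]
contact_force: [0.5, 0.7, 0.3]
gripper_width: 0.552
grip_force: 0.0
```

Run:
```python
from h import *
plan([.654,-.257,.1833],53)
```

```text
turn x1: [ 0.0002 -0.0004 -0.0007]  shift x2: [-0.0027  0.0016  0.1227]  at [ 0.6521 -0.2568  0.2569] t 44.75
```

servo_tool:
  moves:
    - {"dx":-0.006,"dy":0.003,"dz":0.08,"ax":0,"ay":0,"az":0,"hand":0.45}
    - {"dx":0,"dy":0,"dz":0.1,"ax":0,"ay":0,"az":0,"hand":0.45}
    - {"dx":0,"dy":0,"dz":0.065,"ax":0,"ay":0,"az":0,"hand":0.45}
    - {"dx":0,"dy":0,"dz":0,"ax":0,"ay":0,"az":0,"hand":0.45}
    - {"dx":0,"dy":0,"dz":0,"ax":0,"ay":0,"az":0,"hand":1}
    - {"dx":0,"dy":0,"dz":0,"ax":0,"ay":0,"az":0,"hand":1}
    - {"dx":0,"dy":0,"dz":0,"ax":0,"ay":0,"az":0,"hand":1}
    - {"dx":0,"dy":0,"dz":0,"ax":0,"ay":0,"az":0,"hand":1}
    - {"dx":0,"dy":0,"dz":0,"ax":0,"ay":0,"az":0,"hand":1}
  newtons: 40

```text
time: 45.65
position: [0.6554, -0.2587, 0.1857]
eef_rot: [1.002, 2.974, 0.001]
contact_force: [1.1, 0.1, 6.5]
gripper_width: 0.213
grip_force: 39.1
```

servo_tool:
  moves:
    - {"dx":0.057,"dy":0,"dz":-0.018,"ax":0,"ay":0,"az":0,"hand":1}
    - {"dx":0.059,"dy":0,"dz":-0.012,"ax":0,"ay":0,"az":0,"hand":1}
    - {"dx":0.06,"dy":0,"dz":-0.006,"ax":0,"ay":0,"az":0,"hand":1}
    - {"dx":0.06,"dy":0,"dz":0,"ax":0,"ay":0,"az":0,"hand":1}

```text
time: 46.05
position: [0.6007, -0.2167, 0.1968]
eef_rot: [1.0, 2.968, -0.001]
contact_force: [5.0, -1.9, 4.8]
gripper_width: 0.216
grip_force: 55.7
```

servo_tool:
  moves:
    - {"dx":0.06,"dy":0,"dz":0.007,"ax":0,"ay":0,"az":0,"hand":1}
    - {"dx":0.059,"dy":0,"dz":0.013,"ax":0,"ay":0,"az":0,"hand":1}
    - {"dx":0.057,"dy":0,"dz":0.019,"ax":0,"ay":0,"az":0,"hand":1}
    - {"dx":0.055,"dy":0,"dz":0.025,"ax":0,"ay":0,"az":0,"hand":1}
    - {"dx":0.052,"dy":0,"dz":0.031,"ax":0,"ay":0,"az":0,"hand":1}
    - {"dx":0.048,"dy":0,"dz":0.036,"ax":0,"ay":0,"az":0,"hand":1}
    - {"dx":0.044,"dy":0,"dz":0.041,"ax":0,"ay":0,"az":0,"hand":1}
    - {"dx":0.04,"dy":0,"dz":0.045,"ax":0,"ay":0,"az":0,"hand":1}
    - {"dx":0.035,"dy":0,"dz":0.049,"ax":0,"ay":0,"az":0,"hand":1}
    - {"dx":0.029,"dy":0,"dz":0.052,"ax":0,"ay":0,"az":0,"hand":1}
    - {"dx":0.024,"dy":0,"dz":0.055,"ax":0,"ay":0,"az":0,"hand":1}
    - {"dx":0.018,"dy":0,"dz":0.057,"ax":0,"ay":0,"az":0,"hand":1}
    - {"dx":0.012,"dy":0,"dz":0.059,"ax":0,"ay":0,"az":0,"hand":1}
    - {"dx":0.005,"dy":0,"dz":0.06,"ax":0,"ay":0,"az":0,"hand":1}
    - {"dx":0,"dy":0,"dz":0,"ax":0,"ay":0,"az":0,"hand":1}
    - {"dx":0,"dy":0,"dz":0.006,"ax":0,"ay":0,"az":0,"hand":1}
    - {"dx":0,"dy":0,"dz":0,"ax":0,"ay":0,"az":0,"hand":1}

```text
time: 47.75
position: [0.4695, -0.1159, 0.0293]
eef_rot: [-1.002, -2.976, -0.006]
contact_force: [-3.9, 5.3, 15.4]
gripper_width: 0.217
grip_force: 70.5
```

servo_tool:
  moves:
    - {"dx":0,"dy":0,"dz":-0.003,"ax":0,"ay":0,"az":0,"hand":1}
    - {"dx":0,"dy":0,"dz":0,"ax":0,"ay":0,"az":0,"hand":0.4}
    - {"dx":0,"dy":0,"dz":0,"ax":0,"ay":0,"az":0,"hand":0.4}
    - {"dx":0,"dy":0,"dz":0,"ax":0,"ay":0,"az":0,"hand":0.4}
    - {"dx":0,"dy":0,"dz":-0.1,"ax":0,"ay":0,"az":0,"hand":0.4}
    - {"dx":0,"dy":0,"dz":-0.15,"ax":0,"ay":0,"az":0,"hand":0.4}
    - {"dx":0,"dy":0,"dz":-0.15,"ax":0,"ay":0,"az":0.037,"hand":0.4}
    - {"dx":0,"dy":0,"dz":-0.15,"ax":0,"ay":0,"az":0.037,"hand":0.4}
    - {"dx":0,"dy":0,"dz":-0.15,"ax":0,"ay":0,"az":0.037,"hand":0.4}
    - {"dx":0,"dy":0,"dz":-0.06,"ax":0,"ay":0,"az":0.037,"hand":0.4}
    - {"dx":0,"dy":0,"dz":0,"ax":0,"ay":0,"az":0.037,"hand":0.4}
    - {"dx":0,"dy":0,"dz":0,"ax":0,"ay":0,"az":0.037,"hand":0.4}
    - {"dx":0,"dy":0,"dz":0,"ax":0,"ay":0,"az":0,"hand":0.4}
    - {"dx":0,"dy":0,"dz":0,"ax":0,"ay":0,"az":0,"hand":0.4}

```text
time: 49.15
position: [0.4692, -0.118, 0.2568]
eef_rot: [-1.957, -2.457, 0.001]
contact_force: [0.3, -0.1, 0.1]
gripper_width: 0.599
grip_force: 0.0
```

Run:
```python
from h import *
plan([.432,-.512,.255],13)
```

```text
turn x1: [-0.0002 -0.     -0.0005]  shift x9: [-0.1391 -0.0463  0.0007]  at [ 0.4692 -0.118   0.2568] t 49.15
```

servo_tool:
  moves:
    - {"dx":-0.139,"dy":-0.046,"dz":0,"ax":0,"ay":0,"az":0,"hand":0.45}
    - {"dx":-0.139,"dy":-0.046,"dz":0,"ax":0,"ay":0,"az":0,"hand":0.45}
    - {"dx":-0.139,"dy":-0.046,"dz":0,"ax":0,"ay":0,"az":0,"hand":0.45}
    - {"dx":-0.139,"dy":-0.046,"dz":0,"ax":0,"ay":0,"az":0,"hand":0.45}
    - {"dx":-0.139,"dy":-0.046,"dz":0,"ax":0,"ay":0,"az":0,"hand":0.45}
    - {"dx":-0.139,"dy":-0.046,"dz":0,"ax":0,"ay":0,"az":0,"hand":0.45}
    - {"dx":-0.139,"dy":-0.046,"dz":0,"ax":0,"ay":0,"az":0,"hand":0.45}
    - {"dx":-0.139,"dy":-0.046,"dz":0,"ax":0,"ay":0,"az":0,"hand":0.45}
    - {"dx":-0.139,"dy":-0.046,"dz":0,"ax":0,"ay":0,"az":0,"hand":0.45}
    - {"dx":0,"dy":0,"dz":0,"ax":0,"ay":0,"az":0,"hand":0.45}
    - {"dx":0,"dy":0,"dz":0,"ax":0,"ay":0,"az":0,"hand":0.45}
    - {"dx":0,"dy":0,"dz":0,"ax":0,"ay":0,"az":0,"hand":0.45}

```text
time: 50.35
position: [0.432, -0.5101, 0.2564]
eef_rot: [-1.957, -2.456, -0.002]
contact_force: [0.1, 0.1, -0.8]
gripper_width: 0.553
grip_force: 0.0
```

Run:
```python
from h import *
plan([.432,-.512,.1833],13)
```

```text
turn x1: [ 0.0001 -0.0005 -0.0005]  shift x2: [-0.003  -0.0007  0.1218]  at [ 0.432  -0.5101  0.2564] t 50.35
```

servo_tool:
  moves:
    - {"dx":-0.006,"dy":-0.001,"dz":0.08,"ax":0,"ay":0,"az":0,"hand":0.45}
    - {"dx":0,"dy":0,"dz":0.1,"ax":0,"ay":0,"az":0,"hand":0.45}
    - {"dx":0,"dy":0,"dz":0.063,"ax":0,"ay":0,"az":0,"hand":0.45}
    - {"dx":0,"dy":0,"dz":0,"ax":0,"ay":0,"az":0,"hand":0.45}
    - {"dx":0,"dy":0,"dz":0,"ax":0,"ay":0,"az":0,"hand":1}
    - {"dx":0,"dy":0,"dz":0,"ax":0,"ay":0,"az":0,"hand":1}
    - {"dx":0,"dy":0,"dz":0,"ax":0,"ay":0,"az":0,"hand":1}
    - {"dx":0,"dy":0,"dz":0,"ax":0,"ay":0,"az":0,"hand":1}
    - {"dx":0,"dy":0,"dz":0,"ax":0,"ay":0,"az":0,"hand":1}
  newtons: 40

```text
time: 51.25
position: [0.4322, -0.514, 0.1856]
eef_rot: [1.958, 2.453, -0.0]
contact_force: [0.4, -0.7, 4.9]
gripper_width: 0.218
grip_force: 39.1
```

servo_tool:
  moves:
    - {"dx":0.057,"dy":0,"dz":-0.018,"ax":0,"ay":0,"az":0,"hand":1}
    - {"dx":0.059,"dy":0,"dz":-0.012,"ax":0,"ay":0,"az":0,"hand":1}
    - {"dx":0.06,"dy":0,"dz":-0.006,"ax":0,"ay":0,"az":0,"hand":1}
    - {"dx":0.06,"dy":0,"dz":0,"ax":0,"ay":0,"az":0,"hand":1}

```text
time: 51.65
position: [0.4171, -0.4467, 0.1967]
eef_rot: [1.955, 2.448, -0.005]
contact_force: [3.0, -4.0, 0.5]
gripper_width: 0.22
grip_force: 52.1
```

servo_tool:
  moves:
    - {"dx":0.06,"dy":0,"dz":0.007,"ax":0,"ay":0,"az":0,"hand":1}
    - {"dx":0.059,"dy":0,"dz":0.013,"ax":0,"ay":0,"az":0,"hand":1}
    - {"dx":0.057,"dy":0,"dz":0.019,"ax":0,"ay":0,"az":0,"hand":1}
    - {"dx":0.055,"dy":0,"dz":0.025,"ax":0,"ay":0,"az":0,"hand":1}
    - {"dx":0.052,"dy":0,"dz":0.031,"ax":0,"ay":0,"az":0,"hand":1}
    - {"dx":0.048,"dy":0,"dz":0.036,"ax":0,"ay":0,"az":0,"hand":1}
    - {"dx":0.044,"dy":0,"dz":0.041,"ax":0,"ay":0,"az":0,"hand":1}
    - {"dx":0.04,"dy":0,"dz":0.045,"ax":0,"ay":0,"az":0,"hand":1}
    - {"dx":0.035,"dy":0,"dz":0.049,"ax":0,"ay":0,"az":0,"hand":1}
    - {"dx":0.029,"dy":0,"dz":0.052,"ax":0,"ay":0,"az":0,"hand":1}
    - {"dx":0.024,"dy":0,"dz":0.055,"ax":0,"ay":0,"az":0,"hand":1}
    - {"dx":0.018,"dy":0,"dz":0.057,"ax":0,"ay":0,"az":0,"hand":1}
    - {"dx":0.012,"dy":0,"dz":0.059,"ax":0,"ay":0,"az":0,"hand":1}
    - {"dx":0.005,"dy":0,"dz":0.06,"ax":0,"ay":0,"az":0,"hand":1}
    - {"dx":0,"dy":0,"dz":0,"ax":0,"ay":0,"az":0,"hand":1}
    - {"dx":0,"dy":0,"dz":0.006,"ax":0,"ay":0,"az":0,"hand":1}
    - {"dx":0,"dy":0,"dz":0,"ax":0,"ay":0,"az":0,"hand":1}

```text
time: 53.35
position: [0.3807, -0.2854, 0.029]
eef_rot: [-1.958, -2.455, -0.005]
contact_force: [1.5, 5.6, 8.9]
gripper_width: 0.219
grip_force: 59.9
```

servo_tool:
  moves:
    - {"dx":0,"dy":0,"dz":0.005,"ax":0,"ay":0,"az":0,"hand":1}
    - {"dx":0,"dy":0,"dz":0,"ax":0,"ay":0,"az":0,"hand":1}
    - {"dx":0,"dy":0,"dz":-0.006,"ax":0,"ay":0,"az":0,"hand":1}
    - {"dx":0,"dy":0,"dz":0,"ax":0,"ay":0,"az":0,"hand":0.4}
    - {"dx":0,"dy":0,"dz":0,"ax":0,"ay":0,"az":0,"hand":0.4}
    - {"dx":0,"dy":0,"dz":0,"ax":0,"ay":0,"az":0,"hand":0.4}
    - {"dx":0,"dy":0,"dz":-0.1,"ax":0,"ay":0,"az":0,"hand":0.4}
    - {"dx":0,"dy":0,"dz":-0.15,"ax":0,"ay":0,"az":0,"hand":0.4}
    - {"dx":0,"dy":0,"dz":-0.15,"ax":0,"ay":0,"az":0.043,"hand":0.4}
    - {"dx":0,"dy":0,"dz":-0.15,"ax":0,"ay":0,"az":0.043,"hand":0.4}
    - {"dx":0,"dy":0,"dz":-0.15,"ax":0,"ay":0,"az":0.043,"hand":0.4}
    - {"dx":0,"dy":0,"dz":-0.15,"ax":0,"ay":0,"az":0.043,"hand":0.4}
    - {"dx":0,"dy":0,"dz":-0.15,"ax":0,"ay":0,"az":0.043,"hand":0.4}
    - {"dx":0,"dy":0,"dz":-0.15,"ax":0,"ay":0,"az":0,"hand":0.4}
    - {"dx":0,"dy":0,"dz":0,"ax":0,"ay":0,"az":0,"hand":0.4}
    - {"dx":0,"dy":0,"dz":0,"ax":0,"ay":0,"az":0,"hand":0.4}

```text
time: 54.95
position: [0.3801, -0.287, 0.374]
eef_rot: [2.662, 1.667, 0.003]
contact_force: [0.5, 0.1, -1.6]
gripper_width: 0.598
grip_force: 0.0
```

Run:
```python
from h import *
a,K,T=cam("top");b,Kb,Tb=cam("scene")
out=np.zeros((600,800,3),np.uint8)
out[:320,:400]=cv2.resize(a[160:240,140:240],None,fx=4,fy=4,interpolation=cv2.INTER_CUBIC)
out[:400,400:]=cv2.resize(b[265:365,390:490],None,fx=4,fy=4,interpolation=cv2.INTER_CUBIC)
out[320:600,:400]=cv2.resize(a[150:290,200:400],None,fx=2,fy=2)
out[400:600,400:]=cv2.resize(b[140:340,140:540],(400,200))
cv2.imwrite("pics/m2.png",out);print(arm.get_obs()["position"])
```

```text
[ 0.3793528  -0.28631843  0.37242473]
```

View pics/m2.png

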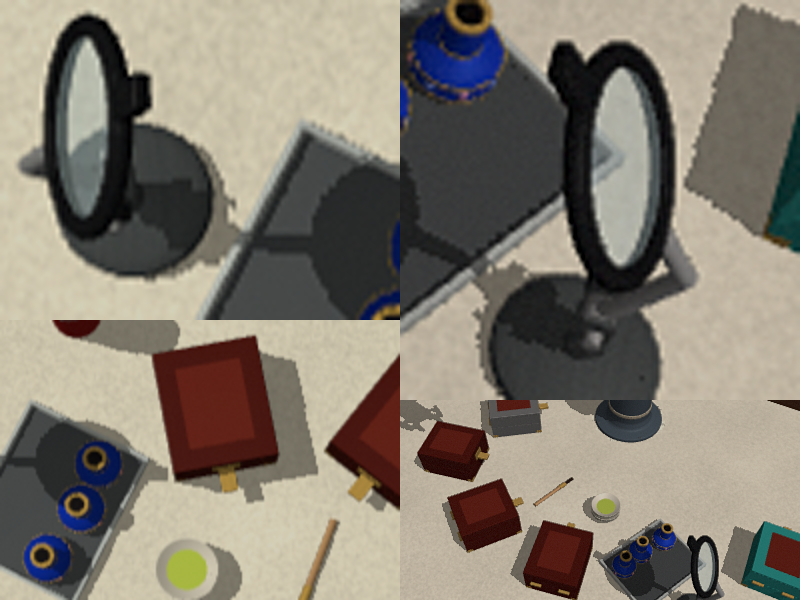

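Run:
```python
from h import *
_,K,T=cam("top");_,Kb,Tb=cam("scene")
t=lambda p:(p[0]/4+140,p[1]/4+160);s=lambda p:((p[0]-400)/4+390,p[1]/4+265)
X=[]
for n,a,b in[("centre",(88,125),(620,167)),("tab",(140,94),(570,75)),("bend",(27,161),(690,281)),("pivot",(125,205),(595,340))]:
    x,e=tri(ray(K,T,t(a)),ray(Kb,Tb,s(b)));X.append(x);print(n,x.round(4),round(e,4))
print("foot",onz(K,T,t((138,200)),.008),onz(Kb,Tb,s((575,345)),.008))
for p in [(157.0,0)]:pass
# vases
for u in[(247,219.5),(240,242.5),(221.5,268)]: print(onz(K,T,hole(cam("top")[0],u,5),.075).round(4))
```

```text
centre [0.5333 0.3785 0.2363] 0.0013
tab [0.5374 0.3377 0.301 ] 0.0047
bend [0.5281 0.4361 0.1482] 0.0029
pivot [0.5228 0.4103 0.0215] 0.0065
foot [0.52897296 0.40219793 0.008     ] [0.5237916  0.40496406 0.008     ]
[0.5006 0.2102 0.075 ]
[0.4441 0.2283 0.075 ]
[0.3812 0.269  0.075 ]
```

Cases are shut and three blue vases are upright in the tray. The magnifier's swing plane heads about -85° from its foot; the bend, centre and tab triangulations agree.

servo_tool:
  moves:
    - {"dx":0,"dy":0,"dz":-0.05,"ax":0,"ay":0,"az":-0.043,"hand":0.4}
    - {"dx":0,"dy":0,"dz":-0.05,"ax":0,"ay":0,"az":-0.043,"hand":0.4}
    - {"dx":0,"dy":0,"dz":0,"ax":0,"ay":0,"az":-0.043,"hand":0.4}
    - {"dx":0,"dy":0,"dz":0,"ax":0,"ay":0,"az":-0.043,"hand":0.4}
    - {"dx":0,"dy":0,"dz":0,"ax":0,"ay":0,"az":0,"hand":0.4}
    - {"dx":0,"dy":0,"dz":0,"ax":0,"ay":0,"az":0,"hand":0.4}

```text
time: 55.9
position: [0.38, -0.2867, 0.4034]
eef_rot: [-2.124, -2.314, 0.001]
contact_force: [0.1, 0.4, 0.2]
gripper_width: 0.596
grip_force: 0.0
```

Run:
```python
from h import *
plan([.5375,.315,.41],5.4)
```

```text
turn x1: [-0.0002 -0.     -0.0029]  shift x14: [ 0.1391  0.0508 -0.0016]  at [ 0.38   -0.2867  0.4034] t 55.9
```

servo_tool:
  moves:
    - {"dx":0.139,"dy":0.051,"dz":0,"ax":0,"ay":0,"az":-0.003,"hand":0.5}
    - {"dx":0.139,"dy":0.051,"dz":0,"ax":0,"ay":0,"az":0,"hand":0.5}
    - {"dx":0.139,"dy":0.051,"dz":0,"ax":0,"ay":0,"az":0,"hand":0.5}
    - {"dx":0.139,"dy":0.051,"dz":0,"ax":0,"ay":0,"az":0,"hand":0.5}
    - {"dx":0.139,"dy":0.051,"dz":0,"ax":0,"ay":0,"az":0,"hand":0.5}
    - {"dx":0.139,"dy":0.051,"dz":0,"ax":0,"ay":0,"az":0,"hand":0.5}
    - {"dx":0.139,"dy":0.051,"dz":0,"ax":0,"ay":0,"az":0,"hand":0.5}
    - {"dx":0.139,"dy":0.051,"dz":0,"ax":0,"ay":0,"az":0,"hand":0.5}
    - {"dx":0.139,"dy":0.051,"dz":0,"ax":0,"ay":0,"az":0,"hand":0.5}
    - {"dx":0.139,"dy":0.051,"dz":0,"ax":0,"ay":0,"az":0,"hand":0.5}
    - {"dx":0.139,"dy":0.051,"dz":0,"ax":0,"ay":0,"az":0,"hand":0.5}
    - {"dx":0.139,"dy":0.051,"dz":0,"ax":0,"ay":0,"az":0,"hand":0.5}
    - {"dx":0.139,"dy":0.051,"dz":0,"ax":0,"ay":0,"az":0,"hand":0.5}
    - {"dx":0.139,"dy":0.051,"dz":0,"ax":0,"ay":0,"az":0,"hand":0.5}
    - {"dx":0,"dy":0,"dz":0,"ax":0,"ay":0,"az":0,"hand":0.5}
    - {"dx":0,"dy":0,"dz":0,"ax":0,"ay":0,"az":0,"hand":0.5}
    - {"dx":0,"dy":0,"dz":0,"ax":0,"ay":0,"az":0,"hand":0.5}

```text
time: 57.6
position: [0.5371, 0.3135, 0.4036]
eef_rot: [2.114, 2.324, -0.001]
contact_force: [0.1, 0.1, 0.4]
gripper_width: 0.501
grip_force: 0.0
```

Run:
```python
from h import *
plan([.5375,.3344,.289],5.4)
w,K,T=cam("wrist");cv2.imwrite("pics/w3.png",w);print(pix(K,T,[.5374,.3377,.301]),pix(K,T,[.5333,.3785,.2363]))
```

```text
turn x1: [-0.0001  0.0003  0.0001]  shift x3: [0.023  0.0026 0.1274]  at [0.5371 0.3135 0.4036] t 57.6
[322.24632238 198.26031608] [321.42100768 123.66890498]
```

View pics/w3.png

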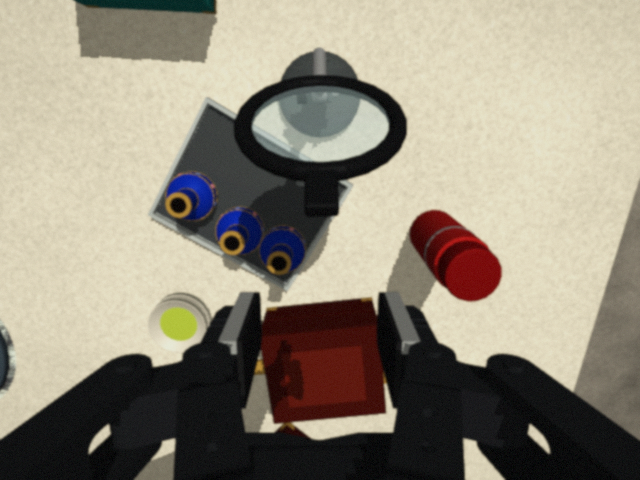

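The tab at (321,195) matches the prediction and lines up with the foot at (320,90), so the heading is confirmed. Next I pinch it.

servo_tool:
  moves:
    - {"dx":0.069,"dy":0.006,"dz":0,"ax":0,"ay":0,"az":0,"hand":0.5}
    - {"dx":0,"dy":0,"dz":0.1,"ax":0,"ay":0,"az":0,"hand":0.5}
    - {"dx":0,"dy":0,"dz":0.1,"ax":0,"ay":0,"az":0,"hand":0.5}
    - {"dx":0,"dy":0,"dz":0.1,"ax":0,"ay":0,"az":0,"hand":0.5}
    - {"dx":0,"dy":0,"dz":0.08,"ax":0,"ay":0,"az":0,"hand":0.5}
    - {"dx":0,"dy":0,"dz":0,"ax":0,"ay":0,"az":0,"hand":0.5}
    - {"dx":0,"dy":0,"dz":0,"ax":0,"ay":0,"az":0,"hand":1}
    - {"dx":0,"dy":0,"dz":0,"ax":0,"ay":0,"az":0,"hand":1}
    - {"dx":0,"dy":0,"dz":0,"ax":0,"ay":0,"az":0,"hand":1}
    - {"dx":0,"dy":0,"dz":0,"ax":0,"ay":0,"az":0,"hand":1}
    - {"dx":0,"dy":0,"dz":0,"ax":0,"ay":0,"az":0,"hand":1}
    - {"dx":0,"dy":0,"dz":0,"ax":0,"ay":0,"az":0,"hand":1}
  newtons: 40

```text
time: 58.85
position: [0.5364, 0.3362, 0.2917]
eef_rot: [-2.109, -2.327, -0.003]
contact_force: [-5.1, -2.6, 6.4]
gripper_width: 0.221
grip_force: 40.8
```

Run:
```python
from h import *
p=arm.get_obs()["position"]+[0,0,.0187];P=np.array([.5265,.4035,.07]);u=np.array([.094,-.9956,0])
d=p-P;x,z=d@u,d[2];r=np.hypot(x,z);a0=np.arctan2(z,x);a1=np.arcsin(.065/r);print(p,x,z,r,a0,a1,a0-a1)
a=np.linspace(a0,a1,17);print(np.c_[-np.diff(r*np.cos(a))/.3,-np.diff(r*np.sin(a))/.3].round(3).tolist())
```

```text
[0.53640617 0.33622942 0.31043882] 0.06790576691119586 0.24043882158475438 0.24984399153244213 1.2955409849984847 0.26319033914018747 1.0323506458582972
[[-0.051, 0.016], [-0.05, 0.02], [-0.049, 0.023], [-0.047, 0.026], [-0.045, 0.029], [-0.043, 0.032], [-0.041, 0.034], [-0.039, 0.037], [-0.037, 0.039], [-0.034, 0.042], [-0.031, 0.044], [-0.028, 0.046], [-0.025, 0.047], [-0.022, 0.049], [-0.019, 0.05], [-0.016, 0.051]]
```

servo_tool:
  moves:
    - {"dx":-0.051,"dy":0,"dz":0.016,"ax":0,"ay":0,"az":0,"hand":1}
    - {"dx":-0.05,"dy":0,"dz":0.02,"ax":0,"ay":0,"az":0,"hand":1}
    - {"dx":-0.049,"dy":0,"dz":0.023,"ax":0,"ay":0,"az":0,"hand":1}
    - {"dx":-0.047,"dy":0,"dz":0.026,"ax":0,"ay":0,"az":0,"hand":1}
    - {"dx":0,"dy":0,"dz":0,"ax":0,"ay":0,"az":0,"hand":1}

```text
time: 59.35
position: [0.543, 0.2751, 0.2645]
eef_rot: [2.113, 2.324, 0.001]
contact_force: [-1.0, -2.2, 1.2]
gripper_width: 0.222
grip_force: 40.5
```

Forces are low, so the arc fits. Continuing.

servo_tool:
  moves:
    - {"dx":-0.045,"dy":0,"dz":0.029,"ax":0,"ay":0,"az":0,"hand":1}
    - {"dx":-0.043,"dy":0,"dz":0.032,"ax":0,"ay":0,"az":0,"hand":1}
    - {"dx":-0.041,"dy":0,"dz":0.034,"ax":0,"ay":0,"az":0,"hand":1}
    - {"dx":-0.039,"dy":0,"dz":0.037,"ax":0,"ay":0,"az":0,"hand":1}
    - {"dx":-0.037,"dy":0,"dz":0.039,"ax":0,"ay":0,"az":0,"hand":1}
    - {"dx":-0.034,"dy":0,"dz":0.042,"ax":0,"ay":0,"az":0,"hand":1}
    - {"dx":-0.031,"dy":0,"dz":0.044,"ax":0,"ay":0,"az":0,"hand":1}
    - {"dx":-0.028,"dy":0,"dz":0.046,"ax":0,"ay":0,"az":0,"hand":1}
    - {"dx":-0.025,"dy":0,"dz":0.047,"ax":0,"ay":0,"az":0,"hand":1}
    - {"dx":-0.022,"dy":0,"dz":0.049,"ax":0,"ay":0,"az":0,"hand":1}
    - {"dx":-0.019,"dy":0,"dz":0.05,"ax":0,"ay":0,"az":0,"hand":1}
    - {"dx":-0.014,"dy":0,"dz":0.045,"ax":0,"ay":0,"az":0,"hand":1}
    - {"dx":0,"dy":0,"dz":0,"ax":0,"ay":0,"az":0,"hand":1}
    - {"dx":0,"dy":0,"dz":0,"ax":0,"ay":0,"az":0,"hand":1}

```text
time: 60.75
position: [0.5552, 0.1638, 0.1149]
eef_rot: [2.109, 2.325, 0.003]
contact_force: [7.0, -0.2, -2.0]
gripper_width: 0.223
grip_force: 39.2
```

servo_tool:
  moves:
    - {"dx":0,"dy":0,"dz":0,"ax":0,"ay":0,"az":0,"hand":0.5}
    - {"dx":0,"dy":0,"dz":0,"ax":0,"ay":0,"az":0,"hand":0.5}
    - {"dx":0,"dy":0,"dz":0,"ax":0,"ay":0,"az":0,"hand":0.5}
    - {"dx":0,"dy":0,"dz":-0.06,"ax":0,"ay":0,"az":0,"hand":0.5}
    - {"dx":0,"dy":0,"dz":-0.13,"ax":0,"ay":0,"az":0,"hand":0.5}
    - {"dx":0,"dy":0,"dz":-0.13,"ax":0,"ay":0,"az":0,"hand":0.5}
    - {"dx":-0.1,"dy":0,"dz":-0.1,"ax":0,"ay":0,"az":0,"hand":0.5}
    - {"dx":-0.15,"dy":0,"dz":0,"ax":0,"ay":0,"az":0,"hand":0.5}
    - {"dx":-0.15,"dy":0,"dz":0,"ax":0,"ay":0,"az":0,"hand":0.5}
    - {"dx":-0.15,"dy":0,"dz":0,"ax":0,"ay":0,"az":0,"hand":0.5}
    - {"dx":-0.15,"dy":0,"dz":0,"ax":0,"ay":0,"az":0,"hand":0.5}
    - {"dx":-0.15,"dy":0,"dz":0,"ax":0,"ay":0,"az":0,"hand":0.5}
    - {"dx":-0.15,"dy":0,"dz":0,"ax":0,"ay":0,"az":0,"hand":0.5}
    - {"dx":-0.15,"dy":0,"dz":0,"ax":0,"ay":0,"az":0,"hand":0.5}
    - {"dx":-0.1,"dy":0,"dz":0,"ax":0,"ay":0,"az":0,"hand":0.5}
    - {"dx":0,"dy":0,"dz":0,"ax":0,"ay":0,"az":0,"hand":0.5}
    - {"dx":0,"dy":0,"dz":0,"ax":0,"ay":0,"az":0,"hand":0.5}

```text
time: 62.45
position: [0.5892, -0.2091, 0.2413]
eef_rot: [-2.111, -2.324, 0.001]
contact_force: [-0.2, 0.3, 0.5]
gripper_width: 0.498
grip_force: 0.0
```

Run:
```python
from h import *
a,K,T=cam("top");b,Kb,Tb=cam("scene")
print(pix(K,T,[.541,.245,.135]),pix(Kb,Tb,[.541,.245,.135]))
out=np.zeros((480,800,3),np.uint8)
out[:480,:400]=cv2.resize(a[160:280,190:290],None,fx=4,fy=4,interpolation=cv2.INTER_CUBIC)
out[:480,400:]=cv2.resize(b[235:355,345:445],None,fx=4,fy=4,interpolation=cv2.INTER_CUBIC)
cv2.imwrite("pics/m3.png",out)
```

```text
[229.74935606 197.54256176] [374.90637732 304.49537454]
```

View pics/m3.png

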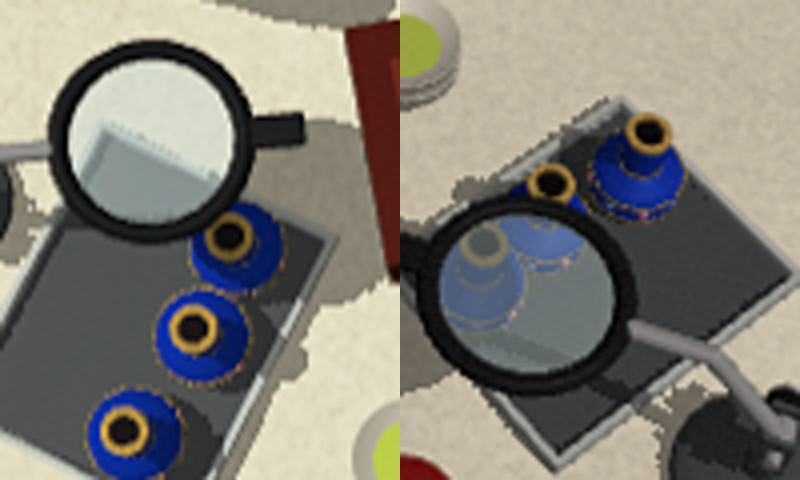

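Run:
```python
from h import *
r={}
for n,c in(("top",(228,195)),("scene",(376,308))):
    im,K,T=cam(n);V=im.max(2);m=(V<50)
    l=[b for b in blobs(m,100) if np.hypot(*(b[0]-c))<25 or abs(b[0]-c).max()<30]
    l=max(l,key=lambda b:b[1]);M=l[2]
    q=np.argwhere(M)[:,::-1].astype(np.float32);print(n,l[0],l[1],q.min(0),q.max(0))
    # tab: pixels beyond the rim: predicted tab pt
    t=pix(K,T,[.5485,.168,.135]);w=q[np.hypot(*(q-t).T)<9];print("pred tab",t,"mean",w.mean(0),len(w))
    # glass hole ellipse: outer rim contour without tab
    k=cv2.morphologyEx(M.astype(np.uint8),cv2.MORPH_CLOSE,np.ones((3,3)))
    cs,h=cv2.findContours(k,cv2.RETR_CCOMP,cv2.CHAIN_APPROX_NONE)
    inner=[x for x,hh in zip(cs,h[0]) if hh[3]>=0];inner=max(inner,key=len) if inner else None
    if inner is not None: e=cv2.fitEllipse(inner);print("ellipse",e)
    r[n]=(K,T,w.mean(0),e[0])
for i in(2,3): print(tri(ray(*r["top"][:2],r["top"][i]),ray(*r["scene"][:2],r["scene"][i])))
```

```text
top [227.61297798 199.8806489 ] 863 [181. 170.] [265. 261.]
pred tab [262.80841516 195.04302418] mean [259.86047 192.52325] 86
ellipse ((227.474365234375, 194.81106567382812), (42.62226104736328, 43.3557243347168), 59.88103103637695)
scene [374.81843575 309.18808194] 1074 [337. 278.] [414. 347.]
pred tab [342.19798312 292.75023878] mean [343.2255  296.36273] 102
ellipse ((376.0672607421875, 308.11358642578125), (40.50637435913086, 45.53581237792969), 109.1315689086914)
(array([0.5548106 , 0.1744896 , 0.13388872]), np.float64(0.001444116300720885))
(array([0.54751121, 0.2506913 , 0.13415088]), np.float64(5.5401007408940595e-05))
```

Run:
```python
from h import *
a,K,T=cam("top");o=arm.get_obs();print(o["contact_force"],o["time"])
for u in[(248,219),(238,242.5),(221,267.5)]:print(onz(K,T,hole(a,u,5),.075).round(4))
for c in C: 
    H,S,V=cv2.split(cv2.cvtColor(a,cv2.COLOR_BGR2HSV));p=pix(K,T,pt(c,0,0,.083));print(c,p.round(0),[b[0].round(1).tolist()+[b[1]] for b in blobs((H<8)&(S>150)&(V>84),150) if np.hypot(*(b[0]-p))<12])
print(arm.finish_job())
```

```text
[-0.10561178  0.28667815 -0.36373929] 62.7
[0.5007 0.2098 0.075 ]
[0.4444 0.2299 0.075 ]
[0.3814 0.2695 0.075 ]
A [307. 191.] [[306.9, 191.4, np.int32(1423)]]
B [405. 202.] [[395.3, 197.8, np.int32(545)]]
C [491. 263.] [[490.1, 263.0, np.int32(1471)]]
the job is handed in; nothing more can be done
None
```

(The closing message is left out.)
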